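# Bundle the hang-tab cartons in the ratchet clamp

### The job

Take every hang-tab carton off the display pegs, lifting each over the peg's upturned tip as you slide it off, and stand them upright one behind another, face to face, on the bed of the bench clamp, with the wooden pressing block standing last in the row, next to the moving jaw. Then squeeze the clamp's trigger again and again until the jaw grips the row firmly - its sprung pad pushed in by about half of its 20 mm travel, never all the way - and let go of the trigger. Leave the two tablet bottles and the green medicine carton standing nearby alone.

Things in the scene. Friction and masses are not known exactly. Their poses are not given: they have to be found in the camera images.
- clamp: bench bar clamp fixed to the counter. Origin: on the counter under the bar; +x is the way the jaw closes, z up. Fixed jaw: 44 mm wide, face at x = 100 mm, top z = 74. Moving jaw: pad 46 mm wide, z = 20 to 70, face at x = -40 mm + joint jaw - joint pad (140 mm open at first). Behind it a head (top z = 86), fixed handle (x = -150 to -136, 26 wide, top z = 150), trigger; bar tail to x = -290
- bed (a point): middle of the clamp's white bed top, at x = 30, y = 0, z = 12 mm of the clamp, axes as the clamp's. The bed lies between side rails 62 mm apart (tops 6 mm above it) and runs under both jaws. The row stands here, cartons' and block's x along clamp x either way round, y near 0; they slide along the bed when pushed
- squeeze (a point): point at x = -155, y = 0, z = 128 mm of the clamp, axes as the clamp's: midway between the handle's front (+x) face and the trigger's rear (-x) face when fully squeezed (38 mm apart there along x). With the trigger let go they are 55 mm apart, its rear face at x = -191
- trigger (a joint): lever hinged low in the head: 0 rad let go, 0.15 fully squeezed (17 mm at the squeeze point, towards clamp +x); springs back by itself. 5 to 15 N at the hand. Each full squeeze from 0 advances the jaw one 6 mm tooth (the first about 7.5 mm); let it spring back to 0 before the next; a part stroke gains little or nothing. No release
- jaw (a joint): advance of bar and moving jaw along +x of the clamp, m; 0 at the start, at most 0.085. It holds where it is left
- pad (a joint): how far the jaw's sprung pad is pushed back into the jaw, m; 0 free, 0.020 bottomed; 0.45 N per mm. Firm grip: above 0.006; above 0.018 the cartons count as crushed
- display: fixed steel counter stand. Origin: on the counter under its top rail. Pegs of 5 mm wire along -x (to the robot) at y = -105, 0, 105 mm, centre z = 170: straight to x = -116, then up to the tip end at x = -128 (top z = 180.5). Outer pegs hold one carton (x about -60), the middle up to two, in line (x about -48 and -88), faces square to it. Lifted 9 to 12 mm they pass the tip freely; keep so until the centre is past x = -135
- pack_a: plain brown-board hang-tab carton, body 16 mm thick (x) x 54 wide (y) x 60 high, 0.06 kg; a 3 mm thick, 40 mm wide tab rises from mid-top to z = 90, with a window 20 mm wide, z = 64 to 82, for the peg (along x). Origin: centre of the underside, z up. Starts on any peg, underside 91 mm up. May be absent
- pack_b: plain brown-board hang-tab carton, body 18 mm thick (x) x 54 wide (y) x 60 high, 0.06 kg; a 3 mm thick, 40 mm wide tab rises from mid-top to z = 90, with a window 20 mm wide, z = 64 to 82, for the peg (along x). Origin: centre of the underside, z up. Starts on any peg, underside 91 mm up. May be absent
- pack_c: plain brown-board hang-tab carton, body 20 mm thick (x) x 54 wide (y) x 60 high, 0.06 kg; a 3 mm thick, 40 mm wide tab rises from mid-top to z = 90, with a window 20 mm wide, z = 64 to 82, for the peg (along x). Origin: centre of the underside, z up. Starts on any peg, underside 91 mm up. May be absent
- pack_d: plain brown-board hang-tab carton, body 22 mm thick (x) x 54 wide (y) x 60 high, 0.06 kg; a 3 mm thick, 40 mm wide tab rises from mid-top to z = 90, with a window 20 mm wide, z = 64 to 82, for the peg (along x). Origin: centre of the underside, z up. Starts on any peg, underside 91 mm up. May be absent
- block: wooden pressing block, body 40 mm long (its x) x 50 mm wide (its y) x 34 mm high, with a grip rib on top along x, 16 mm thick in y, 30 mm long, up to z = 72 mm; about 0.15 kg. Origin: centre of the underside; z up. Stands on the counter, right of centre. In the clamp its x lies along the clamp's x, either way round
- bottle_left: bystander: white tablet bottle, 33 mm thick, 75 mm high, left in front of the display; origin under its base
- bottle_right: bystander: white tablet bottle, 37 mm thick, 82 mm high, far right; origin under its base
- green_carton: bystander: green and white medicine carton 35 x 90 mm, 52 mm high, on the right; origin under its base
Things that resemble listed ones, but are neither listed nor needed, are in the scene too. What is shaped like the block but red is not meant.

How it is judged:
On the way, in this order (a step that is already met when the one before it is completed fails the run):
1. all the cartons that hung on the display, and the block, stand upright in the clamp's bed between the jaws (x of pack_a in the frame of clamp between -0.045 and 0.1 m and y of pack_a in the frame of clamp between -0.012 and 0.012 m and z of pack_a in the frame of clamp between 0.006 and 0.02 m and angle between each of pack_a, pack_b, pack_c, pack_d, block's own z axis and vertical below 0.17 rad and angle between the x axis of each of pack_a, pack_b, pack_c, pack_d, block and the x axis of clamp, either way round below 0.25 rad and x of pack_b in the frame of clamp between -0.045 and 0.1 m and y of pack_b in the frame of clamp between -0.012 and 0.012 m and z of pack_b in the frame of clamp between 0.006 and 0.02 m and x of pack_c in the frame of clamp between -0.045 and 0.1 m and y of pack_c in the frame of clamp between -0.012 and 0.012 m and z of pack_c in the frame of clamp between 0.006 and 0.02 m and x of pack_d in the frame of clamp between -0.045 and 0.1 m and y of pack_d in the frame of clamp between -0.012 and 0.012 m and z of pack_d in the frame of clamp between 0.006 and 0.02 m and x of block in the frame of clamp between -0.045 and 0.1 m and y of block in the frame of clamp between -0.012 and 0.012 m and z of block in the frame of clamp between 0.006 and 0.02 m), for 0.2 s.
2. the pad grips the row firmly (all of step 1 and value of joint pad between 0.006 and 0.018 m and contact force between pad and block above 1.5 N), for 0.2 s.
At the end, for the whole second after the job is handed in: every carton present and the block stand on the bed between the jaws (within 12 mm of the bed's centre line, tilted less than 10 degrees, faces within 14 degrees of square to the bar), the pad presses on the block and is pushed in by 6 to 18 mm, the trigger is let go and everything is at rest (all of step 2 and linear speed of each of pack_a, pack_b, pack_c, pack_d, block below 0.02 m/s and value of joint trigger below 0.03 rad); the robot touches nothing.
It fails at once if the pad is pushed in more than 18 mm: the cartons are crushed (value of joint pad above 0.018 m).
It fails at once if a bystander bottle or carton is moved more than 30 mm or tipped (distance of any of bottle_left, bottle_right, green_carton from where it was at the start of the episode above 0.03 m or angle between any of bottle_left, bottle_right, green_carton's own z axis and vertical above 0.5 rad).
Of pack_a, pack_b, pack_c, pack_d only 3 to 4 are there at a start; the rules pass over those that are not, and their reading is None.
At some moment in a run one of block may be knocked a few centimetres aside while the robot is not near it.
It also fails if it takes over 200 s, if anything falls off the work surface, if the arm or the gripper's body presses on something with over 40 N, if the wrist force passes 120 N, or if a joint passes its speed limit or range.

### The arm

A 6-joint arm with a two-finger parallel gripper is mounted at the origin on a cart in front of the work surface, level with it; the furniture and walls round the work are solid. World frame = base frame: x ahead of the robot, y to its left, z up, the work surface at z = 0. Lengths are in m, angles in rad, forces in N, time in s.
With the tool pointing down it reaches from about 0.425 to 0.95 m from the base axis. Payload 3.5 kg.
Tool frame: the origin (TCP) lies on the centre line of the jaws, within the pads' length; the fingertips stand 14 mm ahead of it and the grasp point (between the pads) lies 5 mm behind it (ctrl.finger_overhang is the distance from the TCP to the fingertips, in m); z points along the fingers, y is the line along which they close (so a half turn about z gives the same grasp; the last joint's range is limited). The gripper opens to 85 mm and grips with 20 to 120 N. Pads are 22 mm wide; open, the fingers measure 114 mm over their backs; the gripper's body (76 mm by 85 mm) begins 54 mm behind the grasp point. The pads swing forward as they close: fully open they stand 13 mm farther back than shut.
Start: joints at [1.198, 0.286, 1.577, -0, 1.279, -0.15], TCP at [0.149, 0.658, 0.211] pointing down, gripper open.
Joint ranges: [-2.77, 2.77], [-0.9, 2.22], [0.21, 2.48], [-1.53, 4.67], [0.24, 2.81], [-2.84, 2.84]. Speed limits (rad/s): [2.79, 2.79, 3.14, 3.14, 3.14, 3.14].

### API

Orientations are given as a unit quaternion [x, y, z, w].
In Python, from plant import ctrl gives the robot as it stands.
- The arm moves only by the tool send_rows, never from a script. Its argument "moves" is text: rows parted by semicolons, each of 7 numbers parted by spaces: the turn, a rotation vector about the tool's x, y, z in units of 360 degrees (1.0 is 360 degrees), then the shift along the tool's x, y, z in units of 20 cm (1.0 is 20 cm), then the gripper's target within -1 to 1 (fully open at 1, half-way at 0, shut at -1). A call has 1 to 12 rows; each row is the pose to reach, as a shift and turn from the pose commanded when the call began, along the tool's axes at that moment, turning the shorter way round; what a row does not reach only later rows make up. A row lasts 1/8 s, in which the tool goes at most 62.5 mm and 10.7 degrees, less where a joint would pass 70% of its speed; a pose out of reach is approached as far as the arm can. A call with a number of a shift or a turn outside -1 to 1 is refused whole. A call with a gripper value outside its range is refused whole. The fingers move at their own pace and stop on an object; "newtons" is the grip in N (left out, the last holds). Time passes only in rows, so rows that repeat a pose let the fingers close. It gives the time, the measured TCP pose, the force, the opening and the grip force at its end, in the units of the state.
- ctrl.get_state(): the state, without advancing time (a new reading comes with each control period).
- ctrl.read_camera(name): name is "scene" or "top"; returns a dict with "image" (400x640x3 uint8, red, green, blue), "fovy" (degrees; the focal length in pixels is half the picture's height over the tangent of half this angle, whatever the lens; pixels are square), "cx", "cy" (the principal point, pixels), "extrinsics" (4x4, takes a point from camera to world coordinates). Camera axes: x right, y up, looking along -z (the intrinsics and any distortion apply to the point x, -y, -z); pixel columns grow to the right and rows downward; lengths in m; the calibration is good to about 2 mm. A picture is of the moment at which its call begins. There is no depth.
- ctrl.sign_off(): hands the job in; it is judged then, once.
The state is a dict: "time": time; "qpos": joint angles; "dq": joint speeds; "joint_efforts": joint torques, N m; "eef_pos": TCP position; "tcp_rot": TCP orientation; "contact_force": force on the tool from outside, world axes, zero at the start; "wrist_torque": the same for the moment, N m; "opening": opening from 0.0 (shut) to 1.0 (fully open); "finger_force": force on a finger pad.
Only numpy, scipy, OpenCV 4.12 (cv2) and the standard library are available. Lean on these libraries where they do the work, as an engineer would, in place of code of your own. Each camera call takes 0.05 s, during which the arm holds its last target. There are 200 camera calls.

## Working session

There is one attempt and no reset: what is moved stays moved. The work goes in short steps, Python scripts to look and compute and a tool call to move; the robot and the scene stay as the last step left them, time stands still between calls to the robot, and variables do not carry over. Pictures are saved under pics/ and viewed, at most 14 in all, crops included, and the job is handed in when it is done.

Besides the shell and the picture viewer there is one more tool, called by a JSON object that holds its "method" and its "body". send_rows: Moves the arm, as the interface text tells. Its arguments: {"type":"object","properties":{"moves":{"type":"string"},"newtons":{"type":"number"}},"required":["moves"]}

```bash
ls; mkdir -p pics; cat > h.py <<'E'
import numpy as np,cv2
from scipy.spatial.transform import Rotation as R
from plant import ctrl
def snap(n,f):
    c=ctrl.read_camera(n); cv2.imwrite('pics/'+f+'.png',c['image'][:,:,::-1])
    np.savez(f+'.npz',**{k:np.array(v) for k,v in c.items()}); return c
def K(c):
    f=200/np.tan(np.radians(float(c['fovy']))/2); return f,float(c['cx']),float(c['cy'])
def px2w(c,u,v,z):
    f,cx,cy=K(c);T=np.array(c['extrinsics']);d=T[:3,:3]@np.array([(u-cx)/f,-(v-cy)/f,-1]);o=T[:3,3]
    return o+d*(z-o[2])/d[2]
def w2px(c,p):
    f,cx,cy=K(c);T=np.array(c['extrinsics']);q=T[:3,:3].T@(np.array(p)-T[:3,3])
    return cx+f*q[0]/-q[2],cy-f*q[1]/-q[2]
E
python3 - <<'E'
from h import *
for n in('scene','top'):
    c=snap(n,n+'0');print({k:v for k,v in c.items() if k!='image'})
print(ctrl.get_state()); print(ctrl.finger_overhang)
E
```

```text
pics
{'fovy': 45.94620970760945, 'cx': 316.8074401379019, 'cy': 197.6075506689937, 'extrinsics': array([[-0.0245485 ,  0.86086262, -0.50824494, -0.06790662],
       [-0.99967616, -0.02454828,  0.00670513, -0.03247512],
       [-0.00670434,  0.50824495,  0.86118646,  1.21216989],
       [ 0.        ,  0.        ,  0.        ,  1.        ]])}
{'fovy': 56.95646224031316, 'cx': 317.58001941883765, 'cy': 199.47551413285078, 'extrinsics': array([[ 2.31622610e-03,  9.97026201e-01, -7.70285039e-02,
         4.98917878e-01],
       [-9.99997317e-01,  2.31195842e-03, -1.44579834e-04,
        -5.88621402e-02],
       [ 3.39368156e-05,  7.70286321e-02,  9.97028881e-01,
         1.16928199e+00],
       [ 0.00000000e+00,  0.00000000e+00,  0.00000000e+00,
         1.00000000e+00]])}
{'time': 0.1, 'qpos': array([ 1.19799847e+00,  2.87065798e-01,  1.57805808e+00, -6.89964950e-06,
        1.27862161e+00, -1.50035996e-01]), 'dq': array([-5.39342439e-05, -2.16558077e-03, -4.59600168e-03, -1.34278671e-03,
       -3.74958273e-03,  5.50035527e-04]), 'joint_efforts': array([ 2.35464386e-04, -4.07294154e+01, -2.93701172e+01, -1.48446725e-04,
        3.43568361e-03,  1.55252656e-05]), 'eef_pos': array([0.14887945, 0.65770623, 0.2095782 ]), 'tcp_rot': array([ 1.11149723e-01,  9.93803089e-01, -1.04070169e-03, -2.75009913e-04]), 'contact_force': array([-0.08283477,  0.04673215,  0.41190234]), 'wrist_torque': array([-0.01448171, -0.0038657 ,  0.03339913]), 'finger_force': 0.0, 'opening': 0.9991013635338494}
0.014
```

View pics/scene0.png

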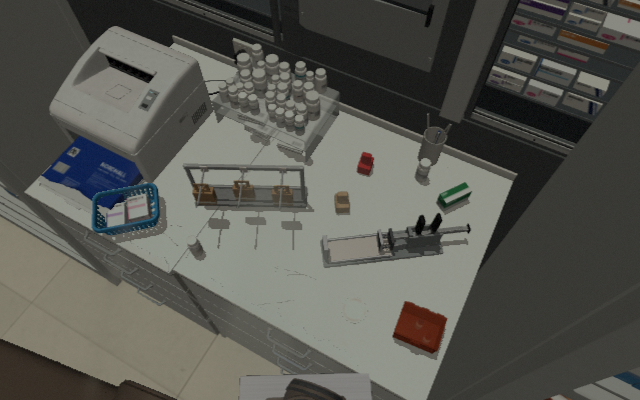

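View pics/top0.png

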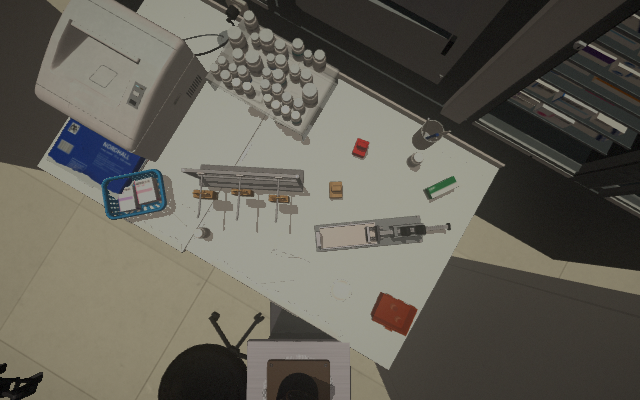

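The wood-coloured block is at top (336,190). The red look-alike at (361,148) is not the one meant. The pegs run down-image from the rail, with cartons at about (204,195), (242,192) and (280,199). The clamp bed is at (345,236) with its handle to the right. I'll enlarge these.

```bash
python3 - <<'E'
from h import *
a=cv2.imread('pics/top0.png')
d=cv2.convertScaleAbs(cv2.resize(a[150:250,175:335],None,fx=5,fy=5,interpolation=cv2.INTER_CUBIC),alpha=1.4)
e=cv2.convertScaleAbs(cv2.resize(a[170:270,305:465],None,fx=5,fy=5,interpolation=cv2.INTER_CUBIC),alpha=1.4)
cv2.imwrite('pics/c1.png',d);cv2.imwrite('pics/c2.png',e)
b=cv2.imread('pics/scene0.png')
cv2.imwrite('pics/c3.png',cv2.convertScaleAbs(cv2.resize(b[150:250,175:335],None,fx=5,fy=5,interpolation=cv2.INTER_CUBIC),alpha=1.4))
E
```

```text
(no output)
```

View pics/c1.png

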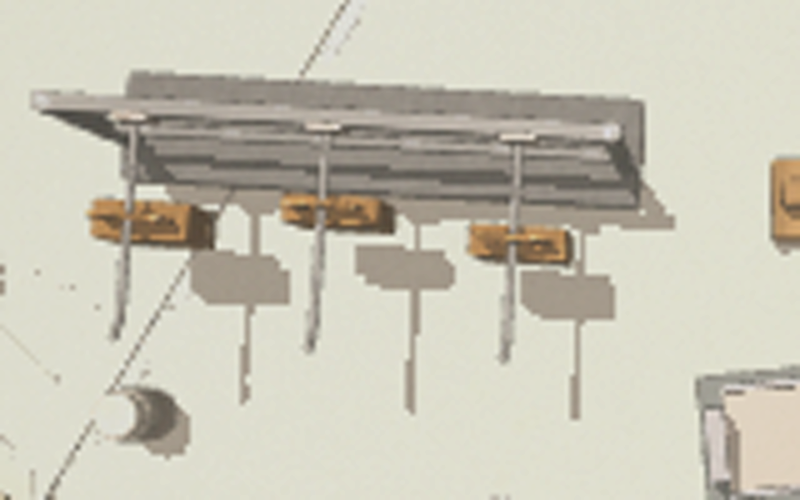

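View pics/c2.png

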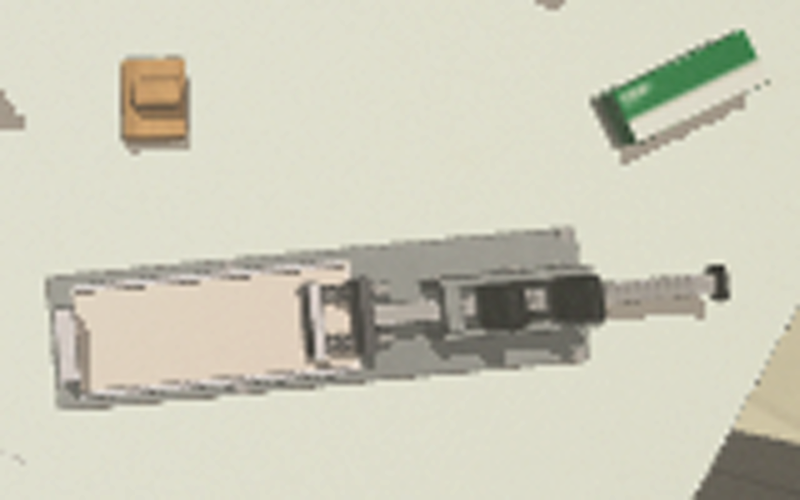

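View pics/c3.png

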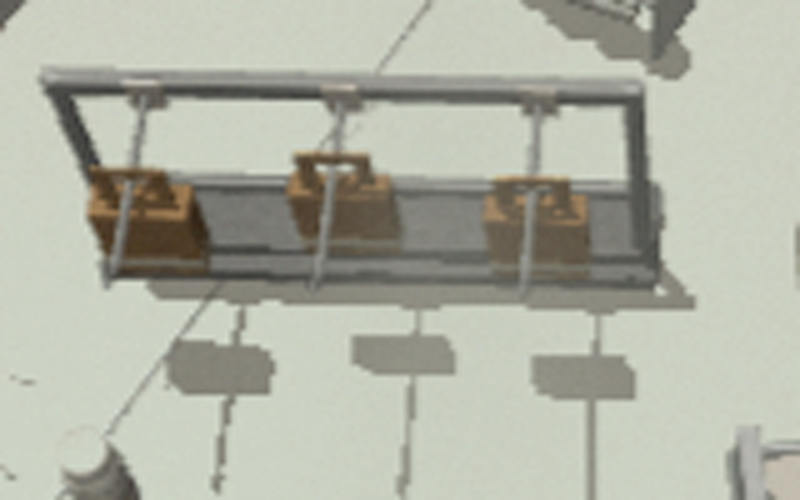

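The crops show three cartons, one per peg, with peg tips at top px (198,217), (237,220) and (276,222). The tan block has its rib along image-horizontal and is the one wanted; the red one is a decoy. I need one scene crop of the clamp for the pose fit.

```bash
python3 - <<'E'
from h import *
b=cv2.imread('pics/scene0.png')
cv2.imwrite('pics/c4.png',cv2.convertScaleAbs(cv2.resize(b[180:280,315:475],None,fx=5,fy=5,interpolation=cv2.INTER_CUBIC),alpha=1.6))
E
```

```text
(no output)
```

View pics/c4.png

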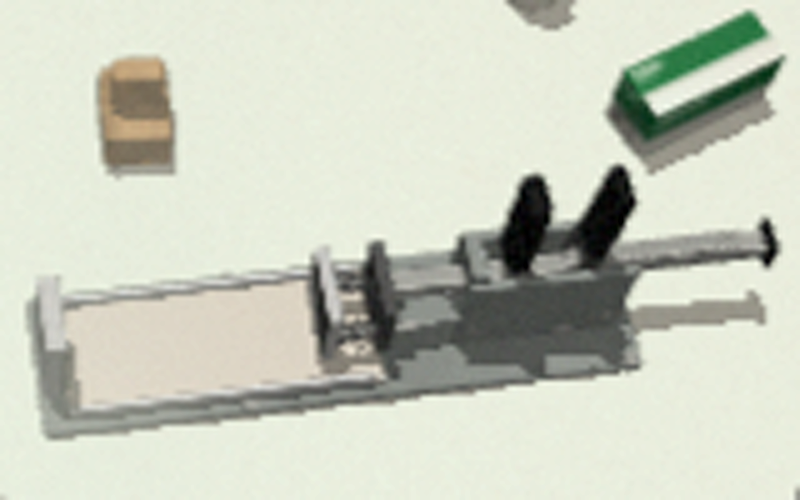

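```bash
cat > fit.py <<'E'
from h import *
from scipy.optimize import least_squares
ct=dict(np.load('top0.npz'));cs=dict(np.load('scene0.npz'))
def Tr(p,l):
    c,s=np.cos(p[2]),np.sin(p[2]);return np.array([p[0]+c*l[0]-s*l[1],p[1]+s*l[0]+c*l[1],l[2]])
def fit(pts,p0,free=None):
    # pts: cam,u,v,local,w
    f=lambda p:np.concatenate([w*(np.array(w2px(c,Tr(p,l)))-[u,v]) for c,u,v,l,w in pts])
    r=least_squares(f,p0,loss='soft_l1');return r.x,f(r.x).reshape(-1,2)
A=lambda x,y:(175+x/5,150+y/5)
B=lambda x,y:(305+x/5,170+y/5)
C=lambda x,y:(315+x/5,180+y/5)
if __name__=='__main__':
    np.set_printoptions(precision=4,suppress=True)
    pts=[(c,*A(*q),l,1) for c,q,l in[
     (ct,(116,337),(-.127,.105,.178)),(ct,(311,350),(-.127,0,.178)),(ct,(505,360),(-.127,-.105,.178)),
     (cs,(108,282),(-.127,.105,.178)),(cs,(316,286),(-.127,0,.178)),(cs,(525,290),(-.127,-.105,.178)),
     (ct,(128,118),(0,.105,.172)),(ct,(322,127),(0,0,.172)),(ct,(516,136),(0,-.105,.172))]]
    D,r=fit(pts,[.75,.1,0]);print('display',D,r.tolist())
    for n,q,qs in[('L',(125,215),(127,172)),('M',(323,207),(330,157)),('R',(512,238),(533,180))]:
        for c,z in((ct,q),(cs,qs)):
            w=px2w(c,*A(*z),.181);d=w[:2]-D[:2];cc,s=np.cos(D[2]),np.sin(D[2])
            print(n,w,'local',cc*d[0]+s*d[1],-s*d[0]+cc*d[1])
    pc=[(ct,*B(74,308),(.1,-.022,.074),1),(ct,*B(82,387),(.1,.022,.074),1),(ct,*B(313,286),(-.04,-.023,.07),1),(ct,*B(322,360),(-.04,.023,.07),1),
     (cs,*C(58,278),(.1,-.022,.074),1),(cs,*C(65,348),(.1,.022,.074),1),(cs,*C(315,248),(-.04,-.023,.07),1),(cs,*C(328,303),(-.04,.023,.07),1),
     (cs,*C(538,177),(-.143,0,.15),1),(ct,*B(512,303),(-.143,0,.15),1)]
    P,r=fit(pc,[.6,-.2,1.6]);print('clamp',P,r.tolist())
    for z in(0,.006):
        a=px2w(ct,*B(52.5,342),z);b=px2w(ct,*B(582,294),z);print('base mid',a,b,np.arctan2(a[1]-b[1],a[0]-b[0]))
    # block: body top z=.034, corners in top; rib top z=.072
    for z,q in((.034,[(121,58),(186,57),(121,137),(187,138)]),(.072,[(134,76),(184,76),(134,103),(184,103)])):
        w=np.array([px2w(ct,*B(*k),z) for k in q]);print('blk',w.mean(0),w[1]-w[0],w[2]-w[0])
E
python3 fit.py
```

```text
display [ 0.6454  0.1533 -0.0381] [[-0.4607343395615544, 1.464854203768624], [-0.42378962350346683, 0.44799002740617766], [-0.16132132666444932, 0.03216095497859328], [-0.03406357793582515, 0.9646223697835978], [-0.05377192013042986, 0.5213094730266903], [-0.18016479880242287, 0.0787970618133329], [0.8984942007410552, -1.2392474559621576], [0.5249906536821527, -1.495877108650518], [0.176217763390639, -1.7515134737418236]]
L [0.592  0.2579 0.181 ] local -0.05735855573837107 0.10249540856758302
L [0.5889 0.2594 0.181 ] local -0.0605573622314277 0.10391104008201052
M [0.5966 0.1513 0.181 ] local -0.048726121947664874 -0.003780238111855956
M [0.5951 0.1549 0.181 ] local -0.050393472535551424 -0.0003233049524138218
R [0.5801 0.0494 0.181 ] local -0.06134344156990794 -0.10631230585782145
R [0.578  0.0493 0.181 ] local -0.06345550635200481 -0.10641722574877133
clamp [ 0.4766 -0.1667  1.6889] [[-0.24802131155797724, 0.5296974318459604], [-0.11868315951943487, -0.39903450536604623], [-1.3335835821048363, -0.8813486110802842], [-1.1837440076220673, -0.2262665518798883], [0.0359981778153724, -0.5036952321393642], [1.1918846611155232, 0.4285890647567214], [-0.2524522448753146, -0.9724560254088885], [0.7395144424482396, 3.366027389825291], [-0.025579404385439375, 1.7719133724884557], [0.8292115056551665, -0.42720161312820437]]
base mid [ 0.4661 -0.0524  0.    ] [ 0.497  -0.3871  0.    ] 1.6630578956976714
base mid [ 0.4662 -0.0524  0.006 ] [ 0.497  -0.3855  0.006 ] 1.6630578956976714
blk [ 0.6178 -0.1149  0.034 ] [ 0.0007 -0.0403  0.    ] [-0.0491  0.      0.    ]
blk [ 0.6186 -0.1161  0.072 ] [ 0.0001 -0.0299  0.    ] [-0.0162  0.      0.    ]
```

```bash
cat >> fit.py <<'E'
    D2,r=fit(pts[:6],D);print('display tips',D2,r.tolist())
    pc.pop(7)
    pc+=[(ct,*B(52.5,342),None,0),]
    a=px2w(ct,*B(52.5,342),.006);b=px2w(ct,*B(582,294),.006)
    from scipy.optimize import least_squares
    def f(p):
        o=[np.array(w2px(c,Tr(p,l)))-[u,v] for c,u,v,l,w in pc if w]
        e=[]
        for m in(a,b):
            d=m[:2]-p[:2];e.append((-np.sin(p[2])*d[0]+np.cos(p[2])*d[1])*320*2)
        return np.concatenate(o+[e])
    s=least_squares(f,P,loss='soft_l1');print('clamp2',s.x,f(s.x))
    for n,l in(('bed',(.03,0,.012)),('sq',(-.155,0,.128)),('jaw',(.1,0,.012))):print(n,Tr(s.x,l))
E
python3 fit.py|sed -n '/tips/,$p'
```

```text
display tips [ 0.647   0.1509 -0.0533] [[-0.22855416280395957, 0.2716313945636841], [-0.23980613822931218, -0.15157311891360337], [-0.015888326153174148, 0.027185945271241962], [0.3120132247744323, -0.14691814789875934], [0.16872510201608293, -0.040083640530127695], [-0.024838747298701946, 0.07002597312643388]]
clamp2 [ 0.4761 -0.1667  1.6699] [-0.1624  0.0297 -0.3155 -0.8717 -1.1426 -0.4845 -1.2857  0.2047  0.1102
 -1.0025  0.9504 -0.0485 -0.0067 -0.5886  0.2789  2.8691  0.9703  0.7295
 -0.9446  0.5108]
bed [ 0.4731 -0.1368  0.012 ]
sq [ 0.4914 -0.3209  0.128 ]
jaw [ 0.4662 -0.0672  0.012 ]
```

```bash
cat > plan.py <<'E'
from h import *
D=(.647,.151,-.0533);P=(.4761,-.1667,1.6699)
def L(F,x,y):c,s=np.cos(F[2]),np.sin(F[2]);return F[0]+c*x-s*y,F[1]+s*x+c*y
def plan(wps):
    s=ctrl.get_state();p=np.array(s['eef_pos']);q=R.from_quat(s['tcp_rot'])
    for n,x,y,z,a in wps:   # a: tool-y heading, deg
        a=np.radians(a);ty=np.array([np.cos(a),np.sin(a),0]);tz=np.array([0,0,-1.]);M=R.from_matrix(np.c_[np.cross(ty,tz),ty,tz])
        rv=(q.inv()*M).as_rotvec()/(2*np.pi);t=q.inv().apply(np.array([x,y,z])-p)/.2
        print(n,np.round(rv,4),np.round(t,3),np.round([x,y,z],3))
def now():
    s=ctrl.get_state();ty=R.from_quat(s['tcp_rot']).apply([0,1,0]);print(s['time'],np.round(s['eef_pos'],4),np.degrees(np.arctan2(ty[1],ty[0])),s['opening'],s['finger_force'],np.round(s['contact_force'],1),np.round(s['qpos'],2))
E
python3 - <<'E'
from plan import *
now();x,y=L(D,-.06,.105)
plan([('mid',.37,.45,.25,87),('above',x,y,.23,87),('down',x,y,.132,87)])
E
```

```text
0.1 [0.1489 0.6577 0.2096] 77.23681918364315 0.9991013635338494 0.0 [-0.1  0.   0.4] [ 1.2   0.29  1.58 -0.    1.28 -0.15]
mid [-0.0003 -0.0001 -0.0271] [-1.308 -0.769 -0.201] [0.37 0.45 0.25]
above [-0.0003 -0.0001 -0.0271] [-2.605 -1.454 -0.1  ] [0.593 0.259 0.23 ]
down [-0.0003 -0.0001 -0.0271] [-2.605 -1.453  0.39 ] [0.593 0.259 0.132]
```

{"method": "send_rows", "body": {"moves": "0 0 -0.027 -0.95 -0.53 -0.2 1;0 0 -0.027 -0.95 -0.53 -0.2 1;0 0 -0.027 -0.95 -0.53 -0.2 1;0 0 -0.027 -0.95 -0.53 -0.2 1;0 0 -0.027 -0.95 -0.53 -0.2 1", "newtons": 30}}

```text
time: 0.72
eef_pos: [0.3128, 0.5116, 0.2511]
tcp_rot: [0.028, 1.0, 0.0, 0.0]
contact_force: [-0.4, 0.3, -1.2]
opening: 1.001
finger_force: 0.0
```

```bash
python3 - <<'E'
from plan import *
now();x,y=L(D,-.06,.105)
plan([('above',x,y,.23,87),('down',x,y,.132,87)])
E
```

```text
0.725 [0.3128 0.5116 0.2511] 86.73601722961745 1.000552936100802 0.0 [-0.4  0.3 -1.2] [ 0.85  0.09  1.73 -0.    1.32 -0.66]
above [ 0.0001  0.0001 -0.0007] [-1.469 -1.181  0.106] [0.593 0.259 0.23 ]
down [ 0.0001  0.0001 -0.0007] [-1.469 -1.181  0.596] [0.593 0.259 0.132]
```

{"method": "send_rows", "body": {"moves": "0 0 0 -1 -0.9 0 1;0 0 0 -1 -0.9 0 1;0 0 0 -1 -0.9 0 1;0 0 0 -1 -0.9 0 1;0 0 0 -1 -0.9 0 1;0 0 0 -1 -0.9 0 1"}}

```text
time: 1.48
eef_pos: [0.501, 0.3227, 0.2501]
tcp_rot: [0.027, 1.0, 0.0, -0.001]
contact_force: [-0.3, -0.1, 0.4]
opening: 0.998
finger_force: 0.0
```

```bash
python3 - <<'E'
from plan import *
now();x,y=L(D,-.06,.105)
plan([('above',x,y,.21,87),('down',x,y,.132,87)])
E
```

```text
1.475 [0.501  0.3227 0.2501] 86.88714812335813 0.9978498668125637 0.0 [-0.3 -0.1  0.4] [ 0.4   0.09  1.73  0.    1.32 -1.11]
above [ 0.     -0.0003 -0.0003] [-0.475 -0.293  0.2  ] [0.593 0.259 0.21 ]
down [ 0.     -0.0003 -0.0003] [-0.476 -0.293  0.59 ] [0.593 0.259 0.132]
```

{"method": "send_rows", "body": {"moves": "0 0 0 -0.475 -0.293 0 1;0 0 0 -0.475 -0.293 0 1;0 0 0 -0.475 -0.293 0.2 1;0 0 0 -0.475 -0.293 0.4 1;0 0 0 -0.475 -0.293 0.5 1;0 0 0 -0.475 -0.293 0.59 1;0 0 0 -0.475 -0.293 0.59 1;0 0 0 -0.475 -0.293 0.59 0;0 0 0 -0.475 -0.293 0.59 0;0 0 0 -0.475 -0.293 0.59 0;0 0 0 -0.475 -0.293 0.59 0", "newtons": 30}}

```text
time: 2.85
eef_pos: [0.5932, 0.2591, 0.1334]
tcp_rot: [0.027, 1.0, 0.0, 0.0]
contact_force: [-0.0, 0.3, 0.6]
opening: 0.498
finger_force: 0.3
```

```bash
python3 - <<'E'
from plan import *
now();x,y=L(D,-.06,.105);x2,y2=L(D,-.155,.105)
plan([('lift',x,y,.1425,87),('out',x2,y2,.1425,87),('up',x2,y2,.25,87)])
c=snap('scene','s1');cv2.imwrite('pics/s1c.png',cv2.resize(c['image'][150:270,170:330,::-1],None,fx=4,fy=4,interpolation=cv2.INTER_CUBIC))
E
```

```text
2.85 [0.5932 0.2591 0.1334] 86.94344776533286 0.4982905641942493 0.26674987748265266 [-0.   0.3  0.6] [ 0.26  0.3   1.71  0.    1.13 -1.26]
lift [ 0.0001  0.0001 -0.0002] [ 0.003 -0.001 -0.045] [0.593 0.259 0.142]
out [ 0.0001  0.0001 -0.0002] [ 0.478 -0.001 -0.046] [0.498 0.264 0.142]
up [ 0.0001  0.0001 -0.0002] [ 0.477 -0.    -0.583] [0.498 0.264 0.25 ]
```

View pics/s1c.png

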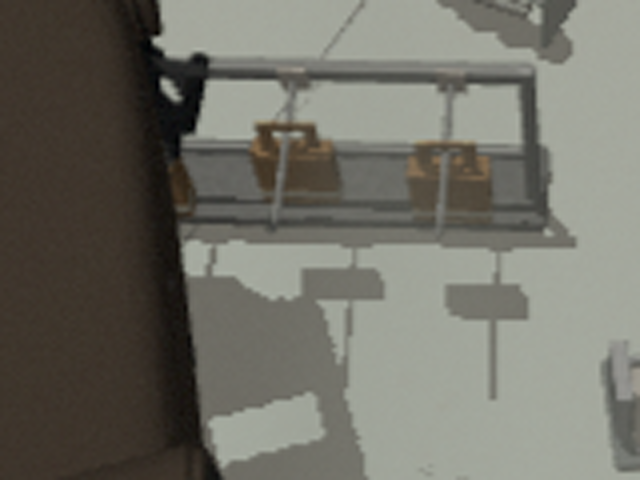

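The left carton is still on its peg (crop px 180,185) and the finger is beside it. The fingers stopped at their target with no force, so I'll close them further.

{"method": "send_rows", "body": {"moves": "0 0 0 0 0 0 -0.5;0 0 0 0 0 0 -0.5;0 0 0 0 0 0 -0.5;0 0 0 0 0 0 -0.5", "newtons": 30}}

```text
time: 3.4
eef_pos: [0.5932, 0.259, 0.1333]
tcp_rot: [0.027, 1.0, 0.0, 0.0]
contact_force: [0.2, -0.2, 3.7]
opening: 0.457
finger_force: 29.8
```

```bash
python3 - <<'E'
from plan import *
c=snap('top','t1');cv2.imwrite('pics/t1c.png',cv2.convertScaleAbs(cv2.resize(c['image'][130:250,160:320,::-1],None,fx=5,fy=5,interpolation=cv2.INTER_CUBIC),alpha=2))
E
```

```text
(no output)
```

View pics/t1c.png

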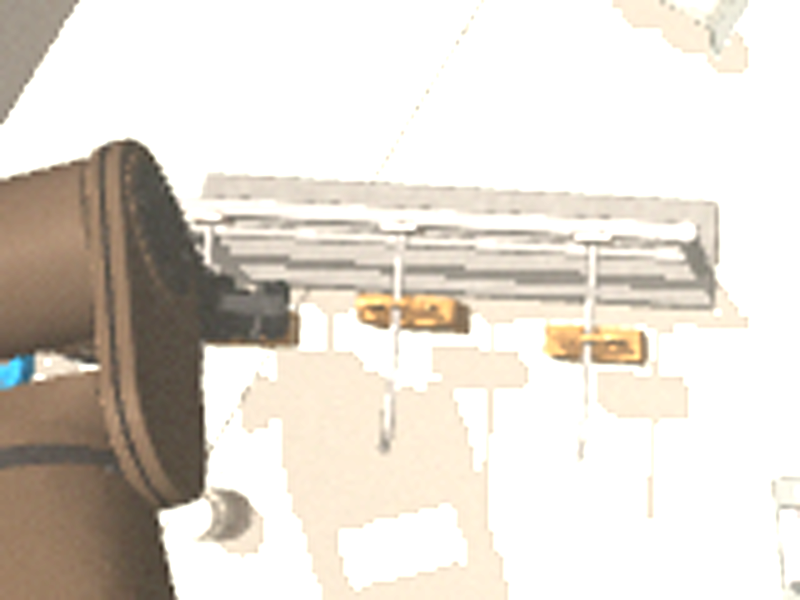

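The finger (crop px 265–290, row 310) sits against the carton's right end, which fits a 54 mm grip on the body. I'll lift and slide.

{"method": "send_rows", "body": {"moves": "0 0 0 0 0 -0.03 -0.5;0 0 0 0 0 -0.053 -0.5;0 0 0 0 0 -0.053 -0.5;0 0 0 0.12 0 -0.053 -0.5;0 0 0 0.24 0 -0.053 -0.5;0 0 0 0.36 0 -0.053 -0.5;0 0 0 0.48 0 -0.053 -0.5;0 0 0 0.48 0 -0.053 -0.5;0 0 0 0.48 0 -0.2 -0.5;0 0 0 0.48 0 -0.4 -0.5;0 0 0 0.48 0 -0.58 -0.5;0 0 0 0.48 0 -0.58 -0.5"}}

```text
time: 4.95
eef_pos: [0.4998, 0.2647, 0.2531]
tcp_rot: [0.027, 1.0, 0.001, 0.004]
contact_force: [-0.5, -0.3, -1.4]
opening: 0.454
finger_force: 30.2
```

```bash
python3 - <<'E'
from plan import *
now();x,y=L(P,.084,0)
plan([('over',x,y,.25,5.7),('lo',x,y,.054,5.7)])
c=snap('scene','s2');cv2.imwrite('pics/s2c.png',cv2.convertScaleAbs(cv2.resize(c['image'][130:270,110:330,::-1],None,fx=3.5,fy=3.5,interpolation=cv2.INTER_CUBIC),alpha=1.5))
E
```

```text
4.95 [0.4998 0.2647 0.2531] 86.93645572731319 0.454168304833458 30.21139018354006 [-0.5 -0.3 -1.4] [ 0.31  0.01  1.81 -0.    1.31 -1.21]
over [0.0013 0.0007 0.2257] [ 0.067 -1.745  0.01 ] [ 0.468 -0.083  0.25 ]
lo [0.0013 0.0007 0.2257] [ 0.075 -1.748  0.99 ] [ 0.468 -0.083  0.054]
```

View pics/s2c.png

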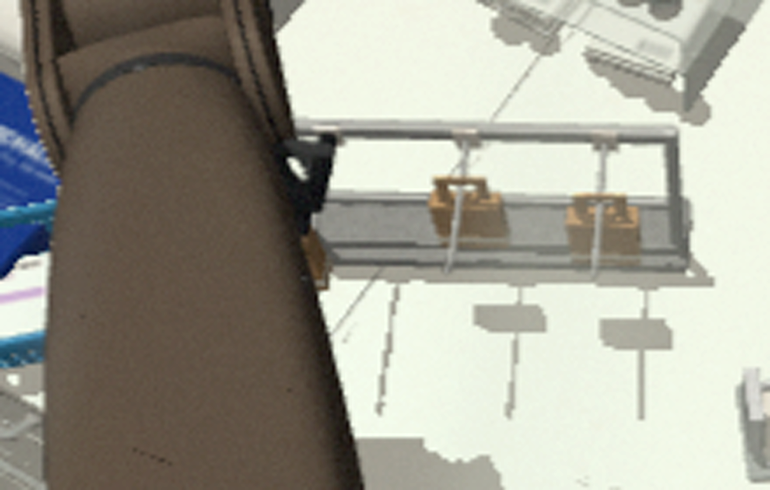

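The carton is held (crop px 318,262) and its peg's shadow is empty. Carrying it to the clamp.

{"method": "send_rows", "body": {"moves": "0 0 0.06 0 -0.25 0 -0.5;0 0 0.12 0 -0.5 0 -0.5;0 0 0.17 0.02 -0.75 0 -0.5;0 0 0.226 0.03 -0.95 0 -0.5;0 0 0.226 0.03 -0.95 0 -0.5;0 0 0.226 0.03 -0.95 0 -0.5;0 0 0.226 0.03 -0.95 0 -0.5;0 0 0.226 0.03 -0.95 0 -0.5;0 0 0.226 0.03 -0.95 0 -0.5;0 0 0.226 0.03 -0.95 0 -0.5"}}

```text
time: 6.25
eef_pos: [0.4805, 0.0747, 0.2476]
tcp_rot: [0.671, 0.741, -0.001, -0.001]
contact_force: [0.2, 0.4, -0.7]
opening: 0.452
finger_force: 30.4
```

```bash
python3 - <<'E'
from plan import *
now();x,y=L(P,.084,0)
plan([('over',x,y,.25,5.7),('lo',x,y,.055,5.7)])
E
```

```text
6.25 [0.4805 0.0747 0.2476] 5.677570930967102 0.4520411201293518 30.354101120028645 [ 0.2  0.4 -0.7] [-0.05 -0.17  1.98 -0.    1.33 -0.15]
over [-0.0003 -0.     -0.0001] [-0.779 -0.142 -0.012] [ 0.468 -0.083  0.25 ]
lo [-0.0003 -0.     -0.0001] [-0.779 -0.139  0.963] [ 0.468 -0.083  0.055]
```

{"method": "send_rows", "body": {"moves": "0 0 0 -0.3 -0.05 0 -0.5;0 0 0 -0.6 -0.1 0 -0.5;0 0 0 -0.779 -0.14 0.1 -0.5;0 0 0 -0.779 -0.14 0.4 -0.5;0 0 0 -0.779 -0.14 0.66 -0.5;0 0 0 -0.779 -0.14 0.66 -0.5;0 0 0 -0.779 -0.14 0.66 -0.5"}}

```text
time: 7.12
eef_pos: [0.4696, -0.0835, 0.1187]
tcp_rot: [0.671, 0.741, 0.0, 0.001]
contact_force: [0.2, 0.5, -0.1]
opening: 0.454
finger_force: 30.5
```

```bash
python3 - <<'E'
from plan import *
now();x,y=L(P,.084,0)
plan([('lo',x,y,.055,5.7)])
c=snap('scene','s3');t=snap('top','t3')
a=cv2.resize(c['image'][190:270,305:405,::-1],None,fx=4,fy=4,interpolation=cv2.INTER_CUBIC)
b=cv2.resize(t['image'][190:270,290:390,::-1],None,fx=4,fy=4,interpolation=cv2.INTER_CUBIC)
cv2.imwrite('pics/st3.png',cv2.convertScaleAbs(np.hstack([a,b]),alpha=1.6))
E
```

```text
7.125 [ 0.4696 -0.0835  0.1187] 5.639883480707852 0.4544890119855186 30.549653683556244 [ 0.2  0.5 -0.1] [-0.39 -0.06  2.13 -0.    1.07 -0.49]
lo [ 0.0004  0.0002 -0.0002] [ 0.003 -0.009  0.318] [ 0.468 -0.083  0.055]
```

View pics/st3.png

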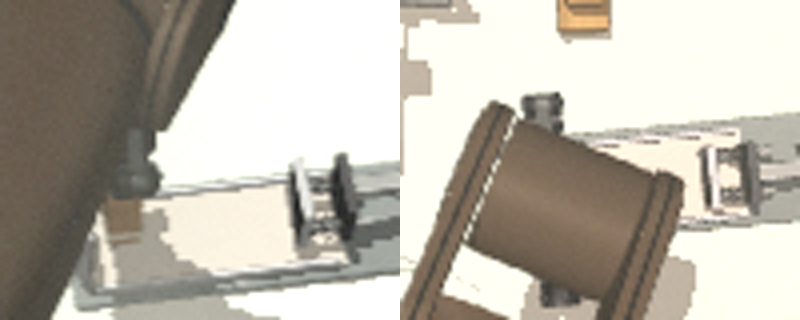

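The carton is square and over the left end of the bed (scene crop 107–142, 200–240). Lowering it.

{"method": "send_rows", "body": {"moves": "0 0 0 0.003 -0.006 0.12 -0.5;0 0 0 0.003 -0.006 0.24 -0.5;0 0 0 0.003 -0.006 0.3 -0.5;0 0 0 0.003 -0.006 0.315 -0.5;0 0 0 0.003 -0.006 0.32 -0.5;0 0 0 0.003 -0.006 0.32 -0.5"}}

```text
time: 7.98
eef_pos: [0.4694, -0.0837, 0.056]
tcp_rot: [0.672, 0.741, 0.001, 0.003]
contact_force: [-2.9, 1.0, 6.6]
opening: 0.46
finger_force: 31.4
```

{"method": "send_rows", "body": {"moves": "0 0 0 0 0 0 0.4;0 0 0 0 0 0 0.4;0 0 0 0 0 0 0.4;0 0 0 0 0 -0.15 0.6;0 0 0 0 0 -0.4 1;0 0 0 0 0 -0.7 1;0 0 0 0 0 -0.98 1;0 0 0 0 0 -0.98 1"}}

```text
time: 8.98
eef_pos: [0.4698, -0.0837, 0.2549]
tcp_rot: [0.672, 0.741, 0.002, 0.005]
contact_force: [-1.1, 0.4, -0.4]
opening: 0.995
finger_force: 0.0
```

```bash
python3 - <<'E'
from plan import *
now();x,y=L(D,-.052,.0)
plan([('wp',x-.11,y,.25,87),('over',x,y,.25,87),('dn',x,y,.133,87)])
E
```

```text
8.975 [ 0.4698 -0.0837  0.2549] 5.6041608935809215 0.9954690695357329 0.0 [-1.1  0.4 -0.4] [-0.39 -0.2   2.    0.    1.33 -0.49]
wp [ 0.0007  0.0019 -0.2261] [1.174 0.192 0.02 ] [0.485 0.154 0.25 ]
over [ 0.0007  0.0019 -0.2261] [1.12  0.739 0.026] [0.595 0.154 0.25 ]
dn [ 0.0007  0.0019 -0.2261] [1.124 0.733 0.611] [0.595 0.154 0.133]
```

{"method": "send_rows", "body": {"moves": "0 0 -0.226 0.98 0.4 0 1;0 0 -0.226 0.98 0.4 0 1;0 0 -0.226 0.98 0.4 0 1;0 0 -0.226 0.98 0.4 0 1;0 0 -0.226 0.98 0.4 0 1;0 0 -0.226 0.98 0.4 0 1;0 0 -0.226 0.98 0.4 0 1;0 0 -0.226 0.98 0.4 0 1;0 0 -0.226 0.98 0.4 0 1;0 0 -0.226 0.98 0.4 0 1"}}

```text
time: 10.22
eef_pos: [0.5271, 0.1202, 0.2478]
tcp_rot: [0.027, 1.0, -0.0, -0.001]
contact_force: [0.9, 0.2, 0.0]
opening: 1.004
finger_force: 0.0
```

```bash
python3 - <<'E'
from plan import *
now();x,y=L(D,-.052,.0)
plan([('over',x,y,.25,87),('dn',x,y,.133,87)])
t=snap('scene','t4')
cv2.imwrite('pics/t4.png',cv2.convertScaleAbs(cv2.resize(t['image'][150:270,315:475,::-1],None,fx=4,fy=4,interpolation=cv2.INTER_CUBIC),alpha=1.5))
E
```

```text
10.225 [0.5271 0.1202 0.2478] 86.86219897189909 1.0042158495967894 0.0 [0.9 0.2 0. ] [ 0.04 -0.04  1.87  0.    1.32 -1.48]
over [-0.     -0.0003 -0.0004] [-0.33   0.186 -0.012] [0.595 0.154 0.25 ]
dn [-0.     -0.0003 -0.0004] [-0.331  0.186  0.573] [0.595 0.154 0.133]
```

View pics/t4.png

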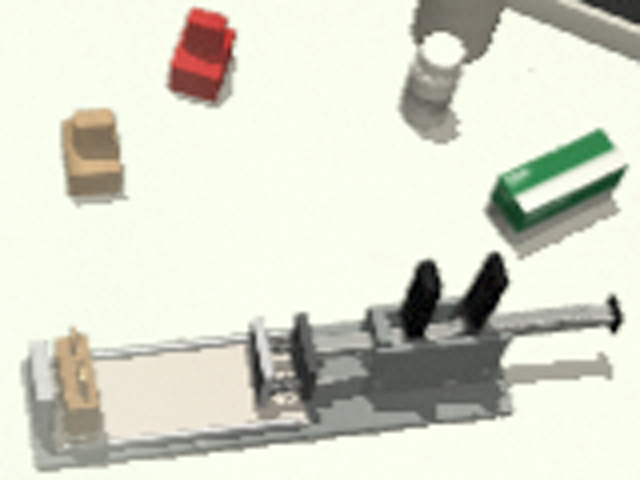

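The first carton stands upright on the bed beside the fixed jaw (crop 78,385). The block is still at its place (92,155), with the red decoy at (203,55). Next is the middle carton.

{"method": "send_rows", "body": {"moves": "0 0 0 -0.2 0.1 0 1;0 0 0 -0.332 0.186 0 1;0 0 0 -0.332 0.186 0.1 1;0 0 0 -0.332 0.186 0.3 1;0 0 0 -0.332 0.186 0.45 1;0 0 0 -0.332 0.186 0.55 1;0 0 0 -0.332 0.186 0.573 1;0 0 0 -0.332 0.186 0.573 1;0 0 0 -0.332 0.186 0.573 -0.5;0 0 0 -0.332 0.186 0.573 -0.5;0 0 0 -0.332 0.186 0.573 -0.5;0 0 0 -0.332 0.186 0.573 -0.5", "newtons": 30}}

```text
time: 11.78
eef_pos: [0.5964, 0.154, 0.1353]
tcp_rot: [0.027, 1.0, 0.0, 0.001]
contact_force: [0.0, -0.0, 3.9]
opening: 0.457
finger_force: 29.9
```

{"method": "send_rows", "body": {"moves": "0 0 0 0 0 0 -0.5;0 0 0 0 0 0 -0.5;0 0 0 0 0 0 -0.5"}}

```text
time: 12.15
eef_pos: [0.5964, 0.154, 0.1351]
tcp_rot: [0.027, 1.0, 0.0, 0.001]
contact_force: [0.1, 0.3, 5.6]
opening: 0.455
finger_force: 30.1
```

{"method": "send_rows", "body": {"moves": "0 0 0 0 0 -0.03 -0.5;0 0 0 0 0 -0.05 -0.5;0 0 0 0 0 -0.05 -0.5;0 0 0 0.12 0 -0.05 -0.5;0 0 0 0.24 0 -0.05 -0.5;0 0 0 0.36 0 -0.05 -0.5;0 0 0 0.48 0 -0.05 -0.5;0 0 0 0.53 0 -0.05 -0.5;0 0 0 0.53 0 -0.05 -0.5;0 0 0 0.53 0 -0.3 -0.5;0 0 0 0.53 0 -0.57 -0.5;0 0 0 0.53 0 -0.57 -0.5"}}

```text
time: 13.65
eef_pos: [0.494, 0.1598, 0.2547]
tcp_rot: [0.027, 1.0, 0.001, 0.006]
contact_force: [1.4, 0.1, -1.2]
opening: 0.455
finger_force: 30.5
```

```bash
python3 - <<'E'
from plan import *
now();x,y=L(P,.058,0)
plan([('over',x,y,.25,5.7),('lo',x,y,.0575,5.7)])
E
```

```text
13.65 [0.494  0.1598 0.2547] 86.94028228009428 0.4548112415517192 30.52550733089447 [ 1.4  0.1 -1.2] [ 0.12 -0.1   1.91 -0.    1.32 -1.4 ]
over [0.0017 0.0014 0.2257] [ 0.047 -1.348  0.02 ] [ 0.47  -0.109  0.25 ]
lo [0.0017 0.0014 0.2257] [ 0.059 -1.35   0.983] [ 0.47  -0.109  0.058]
```

{"method": "send_rows", "body": {"moves": "0 0 0.06 0 -0.25 0 -0.5;0 0 0.12 0 -0.5 0 -0.5;0 0 0.17 0.02 -0.75 0 -0.5;0 0 0.226 0.04 -0.95 0 -0.5;0 0 0.226 0.04 -0.95 0 -0.5;0 0 0.226 0.04 -0.95 0 -0.5;0 0 0.226 0.04 -0.95 0 -0.5;0 0 0.226 0.04 -0.95 0 -0.5;0 0 0.226 0.04 -0.95 0 -0.5;0 0 0.226 0.04 -0.95 0 -0.5"}}

```text
time: 14.9
eef_pos: [0.4719, -0.0299, 0.2476]
tcp_rot: [0.671, 0.741, -0.0, -0.0]
contact_force: [-0.2, -0.8, 0.1]
opening: 0.451
finger_force: 30.6
```

```bash
python3 - <<'E'
from plan import *
now();x,y=L(P,.058,0)
plan([('over',x,y,.25,5.7),('lo',x,y,.0575,5.7)])
E
```

```text
14.9 [ 0.4719 -0.0299  0.2476] 5.672733448527896 0.4511206927249327 30.6294447183609 [-0.2 -0.8  0.1] [-0.28 -0.2   2.01 -0.    1.33 -0.38]
over [-0.0002 -0.0001 -0.0001] [-0.393 -0.047 -0.012] [ 0.47  -0.109  0.25 ]
lo [-0.0002 -0.0001 -0.0001] [-0.393 -0.046  0.95 ] [ 0.47  -0.109  0.058]
```

{"method": "send_rows", "body": {"moves": "0 0 0 -0.25 -0.03 0 -0.5;0 0 0 -0.393 -0.046 0 -0.5;0 0 0 -0.393 -0.046 0.1 -0.5;0 0 0 -0.393 -0.046 0.35 -0.5;0 0 0 -0.393 -0.046 0.6 -0.5;0 0 0 -0.393 -0.046 0.8 -0.5;0 0 0 -0.393 -0.046 0.9 -0.5;0 0 0 -0.393 -0.046 0.93 -0.5;0 0 0 -0.393 -0.046 0.945 -0.5;0 0 0 -0.393 -0.046 0.95 -0.5;0 0 0 -0.393 -0.046 0.955 -0.5;0 0 0 -0.393 -0.046 0.955 -0.5"}}

```text
time: 16.4
eef_pos: [0.4706, -0.109, 0.0577]
tcp_rot: [0.672, 0.741, 0.0, 0.0]
contact_force: [-0.7, -0.1, -1.2]
opening: 0.451
finger_force: 30.7
```

{"method": "send_rows", "body": {"moves": "0 0 0 0 0 0.006 -0.5;0 0 0 0 0 0.01 -0.5;0 0 0 0 0 0.01 -0.5"}}

```text
time: 16.77
eef_pos: [0.471, -0.1096, 0.0574]
tcp_rot: [0.672, 0.741, -0.0, 0.0]
contact_force: [-5.3, -0.2, 10.4]
opening: 0.452
finger_force: 31.5
```

Contact with the bed. Releasing.

{"method": "send_rows", "body": {"moves": "0 0 0 0 0 0 0.4;0 0 0 0 0 0 0.4;0 0 0 0 0 0 0.4;0 0 0 0 0 -0.15 0.6;0 0 0 0 0 -0.4 1;0 0 0 0 0 -0.7 1;0 0 0 0 0 -0.98 1;0 0 0 0 0 -0.98 1"}}

```text
time: 17.77
eef_pos: [0.4732, -0.1101, 0.2574]
tcp_rot: [0.672, 0.741, 0.002, 0.006]
contact_force: [1.1, 0.1, 0.1]
opening: 1.002
finger_force: 0.0
```

```bash
python3 - <<'E'
from plan import *
now();x,y=L(D,-.063,-.105)
plan([('over',x,y,.25,87),('dn',x,y,.133,87)])
E
```

```text
17.775 [ 0.4732 -0.1101  0.2574] 5.605346798559125 1.0018399304994239 0.0 [1.1 0.1 0.1] [-0.44 -0.18  1.98  0.    1.33 -0.54]
over [ 0.0007  0.0019 -0.2261] [0.743 0.602 0.039] [0.578 0.05  0.25 ]
dn [ 0.0007  0.0019 -0.2261] [0.747 0.596 0.624] [0.578 0.05  0.133]
```

{"method": "send_rows", "body": {"moves": "0 0 -0.226 0.743 0.602 0 1;0 0 -0.226 0.743 0.602 0 1;0 0 -0.226 0.743 0.602 0 1;0 0 -0.226 0.743 0.602 0 1;0 0 -0.226 0.743 0.602 0 1;0 0 -0.226 0.743 0.602 0 1;0 0 -0.226 0.743 0.602 0 1;0 0 -0.226 0.743 0.602 0 1;0 0 -0.226 0.743 0.602 0 1;0 0 -0.226 0.743 0.602 0 1"}}

```text
time: 19.02
eef_pos: [0.5753, 0.0507, 0.2501]
tcp_rot: [0.027, 1.0, 0.0, -0.001]
contact_force: [0.0, 0.3, 0.7]
opening: 1.003
finger_force: 0.0
```

```bash
python3 - <<'E'
from plan import *
now();x,y=L(D,-.063,-.105)
plan([('over',x,y,.25,87),('dn',x,y,.133,87)])
E
```

```text
19.025 [0.5753 0.0507 0.2501] 86.86350062803726 1.002745574481168 0.0 [0.  0.3 0.7] [-0.09  0.04  1.78 -0.    1.32 -1.6 ]
over [ 0.     -0.0003 -0.0004] [-0.016 -0.005  0.001] [0.578 0.05  0.25 ]
dn [ 0.     -0.0003 -0.0004] [-0.017 -0.005  0.586] [0.578 0.05  0.133]
```

{"method": "send_rows", "body": {"moves": "0 0 0 -0.017 -0.005 0.1 1;0 0 0 -0.017 -0.005 0.3 1;0 0 0 -0.017 -0.005 0.45 1;0 0 0 -0.017 -0.005 0.55 1;0 0 0 -0.017 -0.005 0.586 1;0 0 0 -0.017 -0.005 0.586 1;0 0 0 -0.017 -0.005 0.586 -0.5;0 0 0 -0.017 -0.005 0.586 -0.5;0 0 0 -0.017 -0.005 0.586 -0.5;0 0 0 -0.017 -0.005 0.586 -0.5;0 0 0 -0.017 -0.005 0.586 -0.5;0 0 0 -0.017 -0.005 0.586 -0.5", "newtons": 30}}

```text
time: 20.52
eef_pos: [0.5797, 0.0495, 0.1349]
tcp_rot: [0.027, 1.0, -0.0, 0.001]
contact_force: [0.0, -0.3, 4.0]
opening: 0.454
finger_force: 30.0
```

{"method": "send_rows", "body": {"moves": "0 0 0 0 0 -0.03 -0.5;0 0 0 0 0 -0.05 -0.5;0 0 0 0 0 -0.05 -0.5;0 0 0 0.12 0 -0.05 -0.5;0 0 0 0.24 0 -0.05 -0.5;0 0 0 0.36 0 -0.05 -0.5;0 0 0 0.48 0 -0.05 -0.5;0 0 0 0.48 0 -0.05 -0.5;0 0 0 0.48 0 -0.3 -0.5;0 0 0 0.48 0 -0.57 -0.5;0 0 0 0.48 0 -0.57 -0.5"}}

```text
time: 21.9
eef_pos: [0.4872, 0.0542, 0.2542]
tcp_rot: [0.027, 1.0, -0.0, 0.006]
contact_force: [0.6, -0.7, -0.2]
opening: 0.453
finger_force: 30.5
```

```bash
python3 - <<'E'
from plan import *
now();x,y=L(P,.032,0)
plan([('over',x,y,.25,5.7),('lo',x,y,.0575,5.7)])
E
```

```text
21.9 [0.4872 0.0542 0.2542] 86.95331259992322 0.4528633100682221 30.533891916275024 [ 0.6 -0.7 -0.2] [-0.1  -0.17  1.98 -0.    1.32 -1.61]
over [0.0013 0.0017 0.2257] [ 0.021 -0.948  0.021] [ 0.473 -0.135  0.25 ]
lo [0.0013 0.0017 0.2257] [ 0.033 -0.947  0.984] [ 0.473 -0.135  0.058]
```

{"method": "send_rows", "body": {"moves": "0 0 0.226 0.02 -0.25 0 -0.5;0 0 0.226 0.02 -0.5 0 -0.5;0 0 0.226 0.02 -0.75 0 -0.5;0 0 0.226 0.02 -0.948 0 -0.5;0 0 0.226 0.02 -0.948 0 -0.5;0 0 0.226 0.02 -0.948 0 -0.5;0 0 0.226 0.02 -0.948 0 -0.5;0 0 0.226 0.02 -0.948 0 -0.5;0 0 0.226 0.02 -0.948 0 -0.5;0 0 0.226 0.02 -0.948 0 -0.5"}}

```text
time: 23.15
eef_pos: [0.4692, -0.1345, 0.2473]
tcp_rot: [0.671, 0.741, -0.0, -0.001]
contact_force: [-0.9, -0.5, -0.4]
opening: 0.454
finger_force: 30.6
```

```bash
python3 - <<'E'
from plan import *
now();x,y=L(P,.032,0)
plan([('over',x,y,.25,5.7),('lo',x,y,.0575,5.7)])
E
```

```text
23.15 [ 0.4692 -0.1345  0.2473] 5.683989903042892 0.45434191423200926 30.62362253665924 [-0.9 -0.5 -0.4] [-0.49 -0.16  1.98 -0.    1.32 -0.59]
over [-0.0001 -0.0001 -0.    ] [-0.004  0.019 -0.013] [ 0.473 -0.135  0.25 ]
lo [-0.0001 -0.0001 -0.    ] [-0.004  0.02   0.949] [ 0.473 -0.135  0.058]
```

{"method": "send_rows", "body": {"moves": "0 0 0 -0.004 0.02 0.1 -0.5;0 0 0 -0.004 0.02 0.35 -0.5;0 0 0 -0.004 0.02 0.6 -0.5;0 0 0 -0.004 0.02 0.8 -0.5;0 0 0 -0.004 0.02 0.9 -0.5;0 0 0 -0.004 0.02 0.935 -0.5;0 0 0 -0.004 0.02 0.95 -0.5;0 0 0 -0.004 0.02 0.96 -0.5;0 0 0 -0.004 0.02 0.96 -0.5"}}

```text
time: 24.28
eef_pos: [0.4741, -0.1354, 0.0573]
tcp_rot: [0.672, 0.741, 0.0, 0.001]
contact_force: [-0.4, -0.1, 2.8]
opening: 0.455
finger_force: 30.9
```

{"method": "send_rows", "body": {"moves": "0 0 0 0 0 0.005 -0.5;0 0 0 0 0 0.005 -0.5;0 0 0 0 0 0 0.4;0 0 0 0 0 0 0.4;0 0 0 0 0 0 0.4;0 0 0 0 0 -0.15 0.6;0 0 0 0 0 -0.4 1;0 0 0 0 0 -0.7 1;0 0 0 0 0 -0.98 1;0 0 0 0 0 -0.98 1"}}

```text
time: 25.52
eef_pos: [0.4759, -0.1362, 0.2582]
tcp_rot: [0.672, 0.741, 0.002, 0.006]
contact_force: [0.1, -0.3, -0.5]
opening: 0.997
finger_force: 0.0
```

{"method": "send_rows", "body": {"moves": "0 0 0 0.98 0.2 0 1;0 0 0 0.98 0.2 0 1;0 0 0 0.98 0.2 0 1;0 0 0 0.98 0.2 0 1;0 0 0 0.98 0.2 0 1;0 0 0 0.98 0.2 0 1"}}

```text
time: 26.28
eef_pos: [0.4937, 0.0629, 0.2513]
tcp_rot: [0.672, 0.74, -0.001, -0.0]
contact_force: [0.1, -0.1, -0.1]
opening: 1.003
finger_force: 0.0
```

```bash
python3 - <<'E'
from plan import *
now()
t=snap('scene','t5');u=snap('top','u5')
g=lambda i,r,c:cv2.resize(i['image'][r:r+100,c:c+100,::-1],None,fx=4,fy=4,interpolation=cv2.INTER_CUBIC)
cv2.imwrite('pics/t5.png',cv2.convertScaleAbs(np.hstack([g(t,170,315),g(u,170,305)]),alpha=1.5))
E
```

```text
26.275 [0.4937 0.0629 0.2513] 5.510456410486569 1.0029139469889472 0.0 [ 0.1 -0.1 -0.1] [-0.08 -0.14  1.96 -0.    1.33 -0.17]
```

View pics/t5.png

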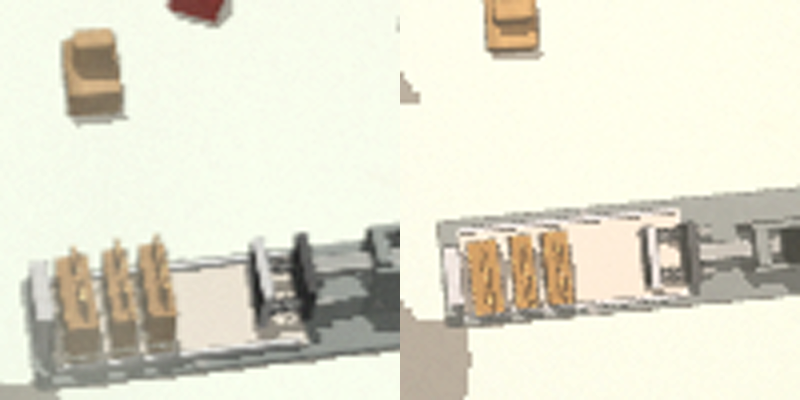

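Three cartons stand in the bed. In the top view the block has shifted (bottom edge at row 183, it was 198), while the scene view taken just before showed it unmoved, so it is being knocked right now. I'll wait and re-measure.

{"method": "send_rows", "body": {"moves": "0 0 0 0 0 0 1;0 0 0 0 0 0 1;0 0 0 0 0 0 1;0 0 0 0 0 0 1;0 0 0 0 0 0 1;0 0 0 0 0 0 1"}}

```text
time: 27.12
eef_pos: [0.4939, 0.0641, 0.252]
tcp_rot: [0.672, 0.741, -0.0, -0.0]
contact_force: [-0.5, 0.9, 0.3]
opening: 1.002
finger_force: 0.0
```

```bash
python3 - <<'E'
from plan import *
t=snap('scene','t6');u=snap('top','u6')
g=lambda i,r,c:cv2.resize(i['image'][r:r+100,c:c+80,::-1],None,fx=5,fy=5,interpolation=cv2.INTER_CUBIC)
cv2.imwrite('pics/t6.png',cv2.convertScaleAbs(np.hstack([g(t,130,300),g(u,130,300)]),alpha=1.5))
E
```

```text
(no output)
```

View pics/t6.png

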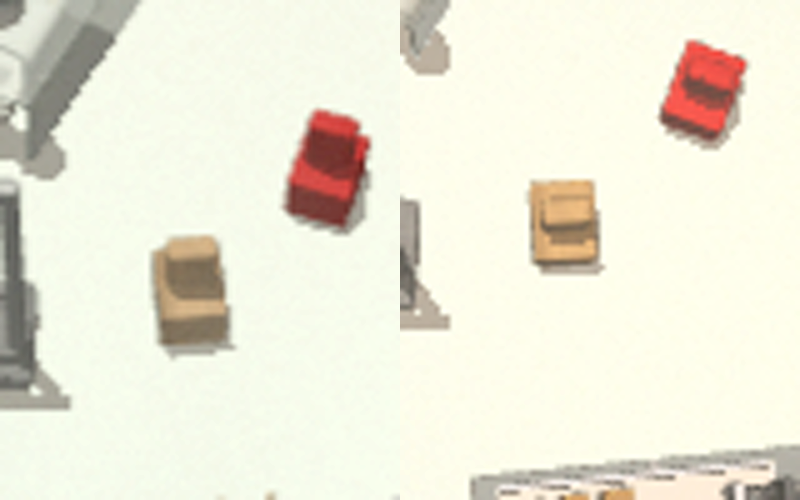

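The block is now at rest with top-view body px 326–339 × 166–183 and rib at about (334,172). It had already been knocked by t=10. The red decoy is at (341,148). Measuring.

```bash
python3 - <<'E'
from plan import *
u=dict(np.load('u6.npz'));t=dict(np.load('t6.npz'))
F=lambda x,y:(300+(x-400)/5,130+y/5)
G=lambda x,y:(300+x/5,130+y/5)
for c,f,z,q in((u,F,.034,[(531,182),(595,181),(534,260),(598,260)]),(u,F,.072,[(544,195),(592,194),(545,223),(592,222)]),(t,G,.034,[(153,250),(219,249),(160,320),(228,318)]),(t,G,.072,[(167,240),(215,237),(168,262),(217,262)])):
    w=np.array([px2w(c,*f(*k),z) for k in q]);print(w.mean(0).round(4),(w[1]-w[0]).round(4),(w[2]-w[0]).round(4))
im=u['image'].astype(int)[160:190,320:345];m=(im[...,0]-im[...,2]>45).astype(np.uint8);print(cv2.minAreaRect(np.argwhere(m)[:,::-1].astype(np.float32)))
now();plan([('over',.662,-.103,.25,2),('dn',.662,-.103,.056,2)])
E
```

```text
[ 0.6656 -0.1061  0.034 ] [ 0.0007 -0.0398  0.    ] [-0.0488 -0.0019  0.    ]
[ 0.6675 -0.1068  0.072 ] [ 0.0007 -0.0288  0.    ] [-0.017  -0.0006  0.    ]
[ 0.6625 -0.1048  0.034 ] [-0.0004 -0.0391  0.    ] [-0.0485 -0.0022  0.    ]
[ 0.6617 -0.1046  0.072 ] [ 0.0013 -0.0277  0.    ] [-0.015   0.0001  0.    ]
((12.0, 13.5), (15.0, 12.0), 90.0)
27.225 [0.4939 0.0641 0.252 ] 5.604554680642132 0.999920467824053 0.0 [-0.4 -0.1 -0.5] [-0.07 -0.14  1.96 -0.    1.33 -0.17]
over [-0.    0.    0.01] [-0.914  0.755  0.01 ] [ 0.662 -0.103  0.25 ]
dn [-0.    0.    0.01] [-0.914  0.755  0.98 ] [ 0.662 -0.103  0.056]
```

{"method": "send_rows", "body": {"moves": "0 0 0.01 -0.3 0.24 0 0.2;0 0 0.01 -0.6 0.5 0 0.2;0 0 0.01 -0.925 0.77 0 0.2;0 0 0.01 -0.925 0.77 0 0.2;0 0 0.01 -0.925 0.77 0 0.2;0 0 0.01 -0.925 0.77 0.25 0.2;0 0 0.01 -0.925 0.77 0.5 0.2;0 0 0.01 -0.925 0.77 0.7 0.2;0 0 0.01 -0.925 0.77 0.7 0.2"}}

```text
time: 28.35
eef_pos: [0.6616, -0.1031, 0.1076]
tcp_rot: [0.694, 0.72, -0.002, -0.004]
contact_force: [-0.5, -0.4, -0.4]
opening: 0.594
finger_force: 0.0
```

```bash
python3 - <<'E'
from plan import *
now();plan([('dn',.665,-.1055,.053,2.2)])
E
```

```text
28.35 [ 0.6616 -0.1031  0.1076] 2.0411757761180396 0.5943999457492088 0.0 [-0.5 -0.4 -0.4] [-0.31  0.37  1.66  0.    1.12 -0.34]
dn [-0.0014 -0.0005 -0.0004] [-0.014  0.019  0.273] [ 0.665 -0.106  0.053]
```

{"method": "send_rows", "body": {"moves": "0 0 0 -0.014 0.017 0.1 0.2;0 0 0 -0.014 0.017 0.2 0.2;0 0 0 -0.014 0.017 0.26 0.2;0 0 0 -0.014 0.017 0.273 0.2;0 0 0 -0.014 0.017 0.273 0.2;0 0 0 -0.014 0.017 0.273 -0.9;0 0 0 -0.014 0.017 0.273 -0.9;0 0 0 -0.014 0.017 0.273 -0.9;0 0 0 -0.014 0.017 0.273 -0.9;0 0 0 -0.014 0.017 0.273 -0.9;0 0 0 -0.014 0.017 0.273 -0.9", "newtons": 50}}

```text
time: 29.72
eef_pos: [0.6687, -0.1077, 0.0574]
tcp_rot: [0.695, 0.719, -0.0, -0.0]
contact_force: [0.1, 0.3, -0.3]
opening: 0.046
finger_force: 0.0
```

```bash
python3 - <<'E'
from plan import *
now();t=snap('scene','t7');u=snap('top','u7')
g=lambda i,r,c:cv2.resize(i['image'][r:r+100,c:c+80,::-1],None,fx=5,fy=5,interpolation=cv2.INTER_CUBIC)
cv2.imwrite('pics/t7.png',cv2.convertScaleAbs(np.hstack([g(t,130,300),g(u,130,300)]),alpha=1.5))
E
```

```text
29.725 [ 0.6687 -0.1077  0.0574] 1.9955379122966481 0.04614299339255822 0.0 [ 0.1  0.3 -0.3] [-0.31  0.44  1.67  0.    1.03 -0.34]
```

View pics/t7.png

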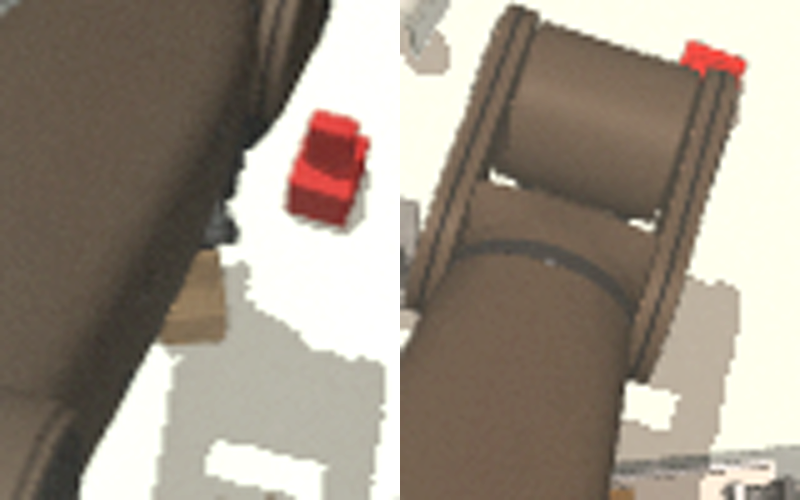

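```bash
python3 - <<'E'
from plan import *
t=dict(np.load('t7.npz'));s=dict(np.load('s2.npz'));s3=dict(np.load('s3.npz'))
for z in(.03,.043,.06,.075,.09):
    print(z,[np.round(w2px(t,(.652,y,z)),1) for y in(-.097,-.119)])
print('bottom of near finger seen at',300+237/5,130+243/5)
# first carton at t4: where was finger in s3? tip of far finger (110..160,195)/4
for z in(.085,.105,.13): print(z,np.round(w2px(s3,L((.4696,-.0835,np.radians(95.64)),-.011,-.03)+(z,)),1))
print(305+160/4,190+195/4)
E
```

```text
0.03 [array([335.5, 190.6]), array([343. , 190.4])]
0.043 [array([335.6, 188.3]), array([343.1, 188.1])]
0.06 [array([335.8, 185.2]), array([343.4, 185. ])]
0.075 [array([335.9, 182.4]), array([343.6, 182.2])]
0.09 [array([336. , 179.6]), array([343.8, 179.4])]
bottom of near finger seen at 347.4 178.6
0.085 [336.5 228.3]
0.105 [336.7 224.9]
0.13 [337.  220.5]
345.0 238.75
```

```bash
python3 - <<'E'
from plan import *
s3=dict(np.load('s3.npz'))
T=(.4696,-.0835,np.radians(95.64))
for z in(.077,.09,.105,.12,.137,.15): print(z,[np.round(w2px(s3,L(T,x,.027)+(z,)),1) for x in(-.011,.011)])
i=s3['image'][190:270,305:405,::-1];a=cv2.resize(i[20:70,10:60],None,fx=8,fy=8,interpolation=cv2.INTER_NEAREST)
t7=dict(np.load('t7.npz'));b=cv2.resize(t7['image'][160:210,315:365,::-1],None,fx=8,fy=8,interpolation=cv2.INTER_NEAREST)
cv2.imwrite('pics/z.png',cv2.convertScaleAbs(np.hstack([a,b]),alpha=2.2))
E
```

```text
0.077 [array([339.5, 249. ]), array([331.2, 250. ])]
0.09 [array([339.7, 246.9]), array([331.3, 247.9])]
0.105 [array([339.9, 244.5]), array([331.4, 245.5])]
0.12 [array([340.1, 242. ]), array([331.6, 243. ])]
0.137 [array([340.4, 239.1]), array([331.7, 240.1])]
0.15 [array([340.6, 236.8]), array([331.8, 237.8])]
```

View pics/z.png

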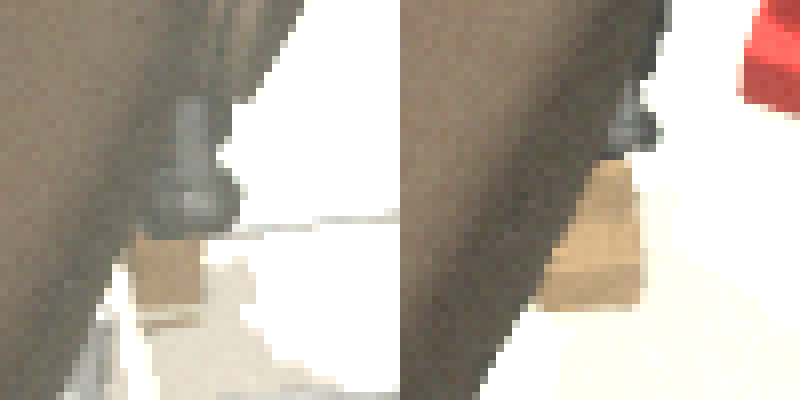

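In the enlarged views the fingertips end at the carton's body top (row 239, z≈0.137), so I was gripping the 40 mm tabs. They also end above the block's rib. The tips sit about 30 mm higher relative to the reported TCP than assumed. I'll find the height by touch: open around the rib and descend in small steps.

{"method": "send_rows", "body": {"moves": "0 0 0 0 0 0 0.2;0 0 0 0 0 0 0.2;0 0 0 0 0 0 0.2;0 0 0 0 0 0.04 0.2;0 0 0 0 0 0.06 0.2;0 0 0 0 0 0.06 0.2"}}

```text
time: 30.58
eef_pos: [0.6681, -0.1075, 0.0444]
tcp_rot: [0.695, 0.719, -0.0, -0.001]
contact_force: [0.8, 0.3, -0.5]
opening: 0.596
finger_force: 0.0
```

{"method": "send_rows", "body": {"moves": "0 0 0 0 0 0.02 0.2;0 0 0 0 0 0.04 0.2;0 0 0 0 0 0.05 0.2;0 0 0 0 0 0.05 0.2"}}

```text
time: 31.08
eef_pos: [0.6685, -0.1077, 0.0351]
tcp_rot: [0.695, 0.719, -0.0, -0.0]
contact_force: [-0.1, -0.2, -0.2]
opening: 0.598
finger_force: 0.0
```

{"method": "send_rows", "body": {"moves": "0 0 0 0 0 0 -0.9;0 0 0 0 0 0 -0.9;0 0 0 0 0 0 -0.9;0 0 0 0 0 0 -0.9;0 0 0 0 0 0 -0.9;0 0 0 0 0 0 -0.9", "newtons": 40}}

```text
time: 31.82
eef_pos: [0.6687, -0.1078, 0.0356]
tcp_rot: [0.695, 0.719, -0.0, 0.0]
contact_force: [-1.0, 0.5, 0.4]
opening: 0.176
finger_force: 44.3
```

The fingers grip the rib now (opening 0.176 ≈ 15 mm), but perhaps shallowly. I'll open and go about 10 mm deeper.

{"method": "send_rows", "body": {"moves": "0 0 0 0 0 0 -0.4;0 0 0 0 0 0 -0.4;0 0 0 0 0 0.025 -0.4;0 0 0 0 0 0.04 -0.4;0 0 0 0 0 0.04 -0.4;0 0 0 0 0 0.04 -0.4", "newtons": 50}}

```text
time: 32.58
eef_pos: [0.6687, -0.1077, 0.0274]
tcp_rot: [0.695, 0.719, -0.0, -0.0]
contact_force: [-0.1, 0.3, 0.5]
opening: 0.303
finger_force: 0.0
```

{"method": "send_rows", "body": {"moves": "0 0 0 0 0 0.012 -0.9;0 0 0 0 0 0.012 -0.9;0 0 0 0 0 0.012 -0.9;0 0 0 0 0 0.012 -0.9;0 0 0 0 0 0.012 -0.9"}}

```text
time: 33.2
eef_pos: [0.6691, -0.1079, 0.0264]
tcp_rot: [0.695, 0.719, 0.0, 0.0]
contact_force: [-2.8, 1.0, 4.9]
opening: 0.176
finger_force: 48.8
```

{"method": "send_rows", "body": {"moves": "0 0 0 0 0 -0.1 -0.9;0 0 0 0 0 -0.3 -0.9;0 0 0 0 0 -0.6 -0.9;0 0 0 0 0 -0.75 -0.9;0 0 0 0 0 -0.75 -0.9;0 0 0 0 0 -0.75 -0.9"}}

```text
time: 33.95
eef_pos: [0.6675, -0.1073, 0.1729]
tcp_rot: [0.695, 0.719, -0.001, -0.001]
contact_force: [-0.9, 0.5, -3.1]
opening: 0.175
finger_force: 49.1
```

```bash
python3 - <<'E'
from plan import *
now();x,y=L(P,-.016,0)
plan([('over',x,y,.17,5.7),('lo',x,y,.0395,5.7)])
E
```

```text
33.95 [ 0.6675 -0.1073  0.1729] 1.9942755280284183 0.1746009130291497 49.104947447776794 [-0.9  0.5 -3.1] [-0.31  0.32  1.6   0.    1.22 -0.34]
over [-0.0005 -0.0002 -0.0103] [-0.343 -0.961  0.017] [ 0.478 -0.183  0.17 ]
lo [-0.0005 -0.0002 -0.0103] [-0.344 -0.959  0.67 ] [ 0.478 -0.183  0.04 ]
```

{"method": "send_rows", "body": {"moves": "0 0 -0.01 -0.1 -0.3 0 -0.9;0 0 -0.01 -0.2 -0.6 0 -0.9;0 0 -0.01 -0.334 -0.961 0 -0.9;0 0 -0.01 -0.334 -0.961 0 -0.9;0 0 -0.01 -0.334 -0.961 0 -0.9;0 0 -0.01 -0.334 -0.961 0.1 -0.9;0 0 -0.01 -0.334 -0.961 0.25 -0.9;0 0 -0.01 -0.334 -0.961 0.25 -0.9;0 0 -0.01 -0.334 -0.961 0.25 -0.9"}}

```text
time: 35.08
eef_pos: [0.4801, -0.1811, 0.1256]
tcp_rot: [0.671, 0.741, 0.0, 0.0]
contact_force: [0.8, -0.4, -1.5]
opening: 0.176
finger_force: 49.6
```

```bash
python3 - <<'E'
from plan import *
now();x,y=L(P,-.014,0)
plan([('lo',x,y,.0395,5.7)])
E
```

```text
35.075 [ 0.4801 -0.1811  0.1256] 5.6498742186612665 0.176459827050197 49.58080351352692 [ 0.8 -0.4 -1.5] [-0.56  0.02  2.04  0.    1.08 -0.66]
lo [ 0.0001  0.0001 -0.0001] [ 0.004 -0.013  0.43 ] [ 0.477 -0.181  0.04 ]
```

{"method": "send_rows", "body": {"moves": "0 0 0 0.004 -0.013 0.1 -0.9;0 0 0 0.004 -0.013 0.2 -0.9;0 0 0 0.004 -0.013 0.3 -0.9;0 0 0 0.004 -0.013 0.38 -0.9;0 0 0 0.004 -0.013 0.42 -0.9;0 0 0 0.004 -0.013 0.43 -0.9;0 0 0 0.004 -0.013 0.435 -0.9"}}

```text
time: 35.95
eef_pos: [0.4769, -0.1809, 0.0386]
tcp_rot: [0.672, 0.741, 0.0, 0.001]
contact_force: [1.1, -0.2, -1.8]
opening: 0.175
finger_force: 49.7
```

{"method": "send_rows", "body": {"moves": "0 0 0 0 0 0.005 -0.9;0 0 0 0 0 0.005 -0.9"}}

```text
time: 36.2
eef_pos: [0.4769, -0.1811, 0.0384]
tcp_rot: [0.672, 0.741, 0.0, 0.001]
contact_force: [-2.8, 0.8, 5.3]
opening: 0.176
finger_force: 50.6
```

{"method": "send_rows", "body": {"moves": "0 0 0 0 0 0 -0.3;0 0 0 0 0 0 -0.3;0 0 0 0 0 0 -0.3;0 0 0 0 0 -0.15 -0.2;0 0 0 0 0 -0.4 1;0 0 0 0 0 -0.7 1;0 0 0 0 0 -0.98 1;0 0 0 0 0 -0.98 1"}}

```text
time: 37.2
eef_pos: [0.4791, -0.1823, 0.2394]
tcp_rot: [0.672, 0.741, 0.001, 0.006]
contact_force: [0.6, 0.5, -0.6]
opening: 1.001
finger_force: 0.0
```

```bash
python3 - <<'E'
from plan import *
now();x,y=L(P,-.155,0)
plan([('over',x,y,.23,-84.3),('lo',x,y,.095,-84.3)])
E
```

```text
37.2 [ 0.4791 -0.1823  0.2394] 5.603459325942486 1.0013226645896454 0.0 [ 0.6  0.5 -0.6] [-0.56 -0.11  1.95  0.    1.29 -0.66]
over [ 0.0022 -0.0003  0.2497] [-0.696 -0.007  0.052] [ 0.491 -0.321  0.23 ]
lo [ 0.0022 -0.0003  0.2497] [-0.69  -0.013  0.727] [ 0.491 -0.321  0.095]
```

{"method": "send_rows", "body": {"moves": "0 0 0.25 -0.696 -0.007 0.02 1;0 0 0.25 -0.696 -0.007 0.02 1;0 0 0.25 -0.696 -0.007 0.02 1;0 0 0.25 -0.696 -0.007 0.02 1;0 0 0.25 -0.696 -0.007 0.02 1;0 0 0.25 -0.696 -0.007 0.02 1;0 0 0.25 -0.696 -0.007 0.02 1;0 0 0.25 -0.696 -0.007 0.02 1;0 0 0.25 -0.696 -0.007 0.02 1;0 0 0.25 -0.696 -0.007 0.02 1"}}

```text
time: 38.45
eef_pos: [0.4879, -0.3188, 0.2272]
tcp_rot: [0.999, 0.049, -0.001, -0.001]
contact_force: [-0.1, 0.8, 0.2]
opening: 0.999
finger_force: 0.0
```

```bash
python3 - <<'E'
from plan import *
now();x,y=L(P,-.155,0)
plan([('over',x,y,.16,-84.3),('lo',x,y,.095,-84.3)])
t=snap('scene','t8');u=snap('top','u8')
# tan objects in clamp frame (seen in top view)
for n,c,zz in(('top',u,.085),('scene',t,.085)):
    im=c['image'].astype(int);m=((im[...,0]-im[...,2]>40)&(im[...,1]-im[...,2]>12)).astype(np.uint8)
    k,lab,st,ce=cv2.connectedComponentsWithStats(m)
    for i in range(1,k):
        if st[i,4]>15 and 150<ce[i][1]<270 and 300<ce[i][0]<400: print(n,st[i],ce[i].round(1),np.round(px2w(c,*ce[i],.045),3))
E
```

```text
38.45 [ 0.4879 -0.3188  0.2272] -84.35665616516658 0.9994595150163169 0.0 [-0.1  0.8  0.2] [-0.75  0.07  1.79  0.    1.28  0.72]
over [-0.0003  0.0003 -0.0002] [0.017 0.013 0.336] [ 0.491 -0.321  0.16 ]
lo [-0.0003  0.0003 -0.0002] [0.018 0.014 0.661] [ 0.491 -0.321  0.095]
top [350 227  14  17 199] [356.4 235.2] [ 0.477 -0.177  0.045]
top [333 229   6  18  88] [335.5 237.4] [ 0.471 -0.113  0.045]
top [341 228   7  18 102] [344.  236.4] [ 0.474 -0.139  0.045]
top [322 230   9  19 128] [325.9 238.8] [ 0.466 -0.084  0.045]
```

Top-view blobs put the cartons at y = -0.084, -0.113 and -0.139 and the block at -0.177, all on the bed line. Now I'll lower onto the trigger.

{"method": "send_rows", "body": {"moves": "0 0 0 0.018 0.014 0.15 1;0 0 0 0.018 0.014 0.3 1;0 0 0 0.018 0.014 0.45 1;0 0 0 0.018 0.014 0.55 1;0 0 0 0.018 0.014 0.62 1;0 0 0 0.018 0.014 0.65 1;0 0 0 0.018 0.014 0.65 1;0 0 0 0.018 0.014 0.65 1"}}

```text
time: 39.55
eef_pos: [0.4929, -0.3223, 0.1002]
tcp_rot: [0.999, 0.049, 0.001, 0.001]
contact_force: [-0.8, 0.0, 0.8]
opening: 0.998
finger_force: 0.0
```

{"method": "send_rows", "body": {"moves": "0 0 0 0 0 0 -0.3;0 0 0 0 0 0 -0.3;0 0 0 0 0 0 -0.3;0 0 0 0 0 0 -0.3;0 0 0 0 0 0 -0.3;0 0 0 0 0 0 -0.3;0 0 0 0 0 0 -0.3", "newtons": 30}}

```text
time: 40.42
eef_pos: [0.4931, -0.319, 0.103]
tcp_rot: [0.999, 0.049, 0.0, -0.003]
contact_force: [-4.8, 13.8, 16.4]
opening: 0.432
finger_force: 31.5
```

{"method": "send_rows", "body": {"moves": "0 0 0 0 -0.015 0 0.8;0 0 0 0 -0.015 0 0.8;0 0 0 0 -0.015 0 0.8;0 0 0 0 -0.015 0 0.8;0 0 0 0 -0.015 0 0.8;0 0 0 0 -0.015 0 0.8"}}

```text
time: 41.18
eef_pos: [0.4918, -0.3187, 0.0988]
tcp_rot: [0.999, 0.049, -0.0, -0.0]
contact_force: [0.2, -2.3, -1.9]
opening: 0.903
finger_force: 1.0
```

```bash
cat > jaw.py <<'E'
from plan import *
def prof(c):
    g=cv2.cvtColor(c['image'],cv2.COLOR_RGB2GRAY).astype(np.float32)
    xs=np.arange(-.1,.06,.001);o=[]
    for x in xs:
        q=np.array([w2px(c,L(P,x,yy)+(.07,)) for yy in np.linspace(-.02,.02,9)],np.float32)
        o.append(cv2.remap(g,q[:,0][:,None],q[:,1][:,None],cv2.INTER_LINEAR).mean())
    return xs,np.array(o)
def spots(c):  # bright pad top stripe position
    xs,p=prof(c);return xs,p
now();u=snap('top','uj')
for f in('u8','uj'):
    xs,p=prof(dict(np.load(f+'.npz')));print(f,[int(v) for v in p[::3]])
E
python3 jaw.py
```

```text
41.175 [ 0.4918 -0.3187  0.0988] -84.41379042805887 0.9025722263882641 1.0079499232233502 [ 0.2 -2.3 -1.9] [-0.75  0.21  1.89 -0.    1.05  0.73]
u8 [108, 108, 108, 109, 110, 105, 105, 103, 84, 78, 71, 55, 63, 91, 105, 108, 114, 117, 123, 149, 126, 65, 93, 146, 132, 112, 118, 118, 118, 117, 116, 116, 116, 117, 111, 107, 112, 98, 115, 139, 108, 108, 99, 99, 105, 111, 94, 105, 123, 107, 104, 102, 100, 112]
uj [101, 103, 104, 108, 109, 109, 110, 110, 108, 108, 91, 78, 76, 60, 59, 86, 117, 126, 118, 113, 115, 142, 144, 94, 74, 107, 117, 117, 118, 116, 115, 115, 116, 116, 110, 106, 112, 97, 114, 138, 107, 108, 99, 99, 105, 110, 94, 105, 122, 106, 104, 101, 100, 111]
```

{"method": "send_rows", "body": {"moves": "0 0 0 0 0.004 0 1;0 0 0 0 0.004 0 1;0 0 0 0 0.004 0 1;0 0 0 0 0.004 0 1"}}

```text
time: 41.72
eef_pos: [0.4921, -0.3194, 0.0991]
tcp_rot: [0.999, 0.049, 0.0, -0.0]
contact_force: [0.6, -0.2, -0.2]
opening: 0.997
finger_force: 0.0
```

{"method": "send_rows", "body": {"moves": "0 0 0 0 0 0 -0.3;0 0 0 0 0 0 -0.3;0 0 0 0 0 0 -0.3;0 0 0 0 0 0 -0.3;0 0 0 0 0 0 -0.3;0 0 0 0 0 0 -0.3;0 0 0 0 0 0 -0.3"}}

```text
time: 42.6
eef_pos: [0.493, -0.3191, 0.1023]
tcp_rot: [0.999, 0.049, 0.001, -0.0]
contact_force: [-3.2, 5.9, 12.7]
opening: 0.434
finger_force: 32.6
```

{"method": "send_rows", "body": {"moves": "0 0 0 0 0 0 1;0 0 0 0 0 0 1;0 0 0 0 0 0 1;0 0 0 0 0 0 1;0 0 0 0 0 0 1;0 0 0 0 0 0 1"}}

```text
time: 43.35
eef_pos: [0.4921, -0.3194, 0.099]
tcp_rot: [0.999, 0.049, -0.0, -0.0]
contact_force: [0.1, 0.7, 0.4]
opening: 0.999
finger_force: 0.0
```

```bash
python3 jaw.py | grep -v u8
```

```text
43.35 [ 0.4921 -0.3194  0.099 ] -84.40498113590795 0.9990532268455227 0.0 [0.1 0.7 0.4] [-0.75  0.21  1.88  0.    1.05  0.72]
uj [93, 103, 104, 107, 109, 109, 110, 109, 108, 109, 102, 103, 93, 78, 77, 61, 61, 90, 112, 123, 121, 116, 112, 143, 139, 86, 87, 116, 118, 116, 116, 116, 115, 115, 117, 115, 104, 108, 107, 84, 99, 107, 99, 98, 105, 110, 94, 104, 122, 106, 104, 101, 99, 111]
```

The jaw advances one tooth per squeeze (2 done). Repeating.

{"method": "send_rows", "body": {"moves": "0 0 0 0 0 0 -0.3;0 0 0 0 0 0 -0.3;0 0 0 0 0 0 -0.3;0 0 0 0 0 0 -0.3;0 0 0 0 0 0 -0.3;0 0 0 0 0 0 -0.3;0 0 0 0 0 0 1;0 0 0 0 0 0 1;0 0 0 0 0 0 1;0 0 0 0 0 0 1;0 0 0 0 0 0 1;0 0 0 0 0 0 1"}}

```text
time: 44.9
eef_pos: [0.4921, -0.3194, 0.099]
tcp_rot: [0.999, 0.049, -0.0, -0.0]
contact_force: [-0.4, -0.1, -0.5]
opening: 1.002
finger_force: 0.0
```

{"method": "send_rows", "body": {"moves": "0 0 0 0 0 0 -0.3;0 0 0 0 0 0 -0.3;0 0 0 0 0 0 -0.3;0 0 0 0 0 0 -0.3;0 0 0 0 0 0 -0.3;0 0 0 0 0 0 -0.3;0 0 0 0 0 0 1;0 0 0 0 0 0 1;0 0 0 0 0 0 1;0 0 0 0 0 0 1;0 0 0 0 0 0 1;0 0 0 0 0 0 1"}}

```text
time: 46.4
eef_pos: [0.4921, -0.3194, 0.099]
tcp_rot: [0.999, 0.049, -0.0, -0.0]
contact_force: [-0.2, -0.9, 0.3]
opening: 0.999
finger_force: 0.0
```

{"method": "send_rows", "body": {"moves": "0 0 0 0 0 0 -0.3;0 0 0 0 0 0 -0.3;0 0 0 0 0 0 -0.3;0 0 0 0 0 0 -0.3;0 0 0 0 0 0 -0.3;0 0 0 0 0 0 -0.3;0 0 0 0 0 0 1;0 0 0 0 0 0 1;0 0 0 0 0 0 1;0 0 0 0 0 0 1;0 0 0 0 0 0 1;0 0 0 0 0 0 1"}}

```text
time: 47.9
eef_pos: [0.4921, -0.3194, 0.099]
tcp_rot: [0.999, 0.049, -0.0, -0.0]
contact_force: [0.1, 0.1, 0.4]
opening: 1.001
finger_force: 0.0
```

```bash
cp uj.npz uj2.npz; python3 jaw.py | grep -v u8; python3 - <<'E'
from plan import *
c=dict(np.load('uj.npz'));im=c['image'].astype(int);m=((im[...,0]-im[...,2]>40)&(im[...,1]-im[...,2]>12)).astype(np.uint8)
k,lab,st,ce=cv2.connectedComponentsWithStats(m)
for i in range(1,k):
    if st[i,4]>15 and 220<ce[i][1]<260 and 300<ce[i][0]<400: print(st[i],ce[i].round(1))
E
```

```text
47.9 [ 0.4921 -0.3194  0.099 ] -84.40237458545131 1.000616636713762 0.0 [0.1 0.1 0.4] [-0.75  0.21  1.88  0.    1.05  0.72]
uj [93, 103, 104, 107, 109, 109, 110, 109, 107, 107, 107, 108, 122, 139, 136, 124, 124, 127, 105, 80, 77, 61, 69, 106, 107, 107, 108, 111, 122, 149, 128, 72, 102, 115, 117, 116, 117, 116, 117, 118, 117, 115, 105, 102, 95, 101, 98, 97, 108, 106, 98, 97, 102, 102]
[332 228  25  19 386] [343.4 236.4]
[322 230   9  19 127] [325.9 238.7]
```

{"method": "send_rows", "body": {"moves": "0 0 0 0 0 0 -0.3;0 0 0 0 0 0 -0.3;0 0 0 0 0 0 -0.3;0 0 0 0 0 0 -0.3;0 0 0 0 0 0 -0.3;0 0 0 0 0 0 -0.3;0 0 0 0 0 0 1;0 0 0 0 0 0 1;0 0 0 0 0 0 1;0 0 0 0 0 0 1;0 0 0 0 0 0 1;0 0 0 0 0 0 1"}}

```text
time: 49.45
eef_pos: [0.4921, -0.3194, 0.099]
tcp_rot: [0.999, 0.049, -0.0, -0.0]
contact_force: [-0.3, 0.2, -0.1]
opening: 1.001
finger_force: 0.0
```

{"method": "send_rows", "body": {"moves": "0 0 0 0 0 0 -0.3;0 0 0 0 0 0 -0.3;0 0 0 0 0 0 -0.3;0 0 0 0 0 0 -0.3;0 0 0 0 0 0 -0.3;0 0 0 0 0 0 -0.3;0 0 0 0 0 0 1;0 0 0 0 0 0 1;0 0 0 0 0 0 1;0 0 0 0 0 0 1;0 0 0 0 0 0 1;0 0 0 0 0 0 1"}}

```text
time: 50.95
eef_pos: [0.4921, -0.3194, 0.0989]
tcp_rot: [0.999, 0.049, -0.0, -0.0]
contact_force: [-0.5, 0.7, 0.5]
opening: 0.998
finger_force: 0.0
```

```bash
cp uj.npz uj5.npz; cat >> jaw.py <<'E'
from scipy.optimize import minimize_scalar
def shift(f0,f1,a,b):   # shift of pattern in local x range [a,b] of f0 found in f1
    xs,p=prof(dict(np.load(f0)));_,q=prof(dict(np.load(f1)));m=(xs>=a)&(xs<=b)
    ds=np.arange(0,.06,.00025);e=[((np.interp(xs[m]+d,xs,q)-p[m])**2).mean() if b+d<.06 else 1e9 for d in ds];i=np.argmin(e);return ds[i],e[i]
r='u8.npz'
for f in('uj2.npz','uj5.npz','uj.npz'):
    print(f,'jaw',shift(r,f,-.08,-.055),'pad',shift(r,f,-.047,-.032))
c=dict(np.load('uj.npz'));im=c['image'].astype(int);m=((im[...,0]-im[...,2]>40)&(im[...,1]-im[...,2]>12)).astype(np.uint8)
k,lab,st,ce=cv2.connectedComponentsWithStats(m)
for i in range(1,k):
    if st[i,4]>15 and 220<ce[i][1]<260 and 300<ce[i][0]<400: print(st[i],ce[i].round(1))
E
python3 jaw.py | grep -v u8
```

```text
50.95 [ 0.4921 -0.3194  0.0989] -84.40164403535127 0.9983717613222126 0.0 [-0.5  0.7  0.5] [-0.75  0.21  1.88  0.    1.05  0.72]
uj [93, 103, 104, 107, 109, 109, 110, 109, 107, 107, 106, 109, 122, 139, 140, 140, 141, 140, 134, 126, 121, 120, 100, 79, 76, 62, 69, 105, 120, 122, 117, 114, 129, 147, 120, 88, 112, 117, 118, 118, 116, 116, 116, 117, 117, 114, 107, 101, 100, 99, 102, 100, 110, 106]
uj2.npz jaw (np.float64(0.01225), np.float64(30.17088084842179)) pad (np.float64(0.013000000000000001), np.float64(38.906959361493925))
uj5.npz jaw (np.float64(0.03075), np.float64(145.06291650392785)) pad (np.float64(0.03), np.float64(30.404395474435276))
uj.npz jaw (np.float64(0.04225), np.float64(140.7863017471108)) pad (np.float64(0.0415), np.float64(160.7309047814695))
[321 228  32  21 516] [336.  237.4]
```

{"method": "send_rows", "body": {"moves": "0 0 0 0 0 0 -0.3;0 0 0 0 0 0 -0.3;0 0 0 0 0 0 -0.3;0 0 0 0 0 0 -0.3;0 0 0 0 0 0 -0.3;0 0 0 0 0 0 -0.3;0 0 0 0 0 0 1;0 0 0 0 0 0 1;0 0 0 0 0 0 1;0 0 0 0 0 0 1;0 0 0 0 0 0 1;0 0 0 0 0 0 1"}}

```text
time: 52.5
eef_pos: [0.4921, -0.3194, 0.099]
tcp_rot: [0.999, 0.049, -0.0, -0.0]
contact_force: [0.2, 0.0, -1.1]
opening: 0.996
finger_force: 0.0
```

```bash
cp uj.npz uj7.npz; python3 jaw.py | grep -v u8; python3 - <<'E'
from jaw import *
print('rel7', shift('uj7.npz','uj.npz',-.04,-.015), shift('uj7.npz','uj.npz',-.01,.004))
E
```

```text
52.5 [ 0.4921 -0.3194  0.099 ] -84.40506935854886 0.9963691988880871 0.0 [ 0.2  0.  -1.1] [-0.75  0.21  1.88  0.    1.05  0.72]
uj [92, 103, 104, 107, 109, 109, 110, 109, 107, 107, 106, 108, 122, 139, 140, 140, 141, 141, 138, 133, 122, 122, 120, 119, 100, 79, 76, 62, 74, 113, 118, 114, 113, 134, 145, 101, 78, 112, 119, 118, 116, 117, 116, 116, 117, 116, 110, 109, 105, 106, 101, 103, 98, 110]
uj2.npz jaw (np.float64(0.01225), np.float64(30.17088084842179)) pad (np.float64(0.013000000000000001), np.float64(38.906959361493925))
uj5.npz jaw (np.float64(0.03075), np.float64(145.06291650392785)) pad (np.float64(0.03), np.float64(30.404395474435276))
uj.npz jaw (np.float64(0.04775), np.float64(159.63409266207543)) pad (np.float64(0.043750000000000004), np.float64(39.217747106137246))
[320 228  32  21 512] [335.1 237.4]
52.55 [ 0.4921 -0.3194  0.099 ] -84.40539129267015 1.0029643881374233 0.0 [0.  0.5 0. ] [-0.75  0.21  1.88  0.    1.05  0.72]
u8 [108, 108, 108, 109, 110, 105, 105, 103, 84, 78, 71, 55, 63, 91, 105, 108, 114, 117, 123, 149, 126, 65, 93, 146, 132, 112, 118, 118, 118, 117, 116,
[... 229 characters left out ...]
 118, 99, 78, 76, 62, 75, 113, 117, 114, 113, 134, 145, 101, 78, 113, 119, 118, 116, 117, 116, 116, 116, 116, 110, 109, 105, 106, 101, 103, 98, 111]
uj2.npz jaw (np.float64(0.01225), np.float64(30.17088084842179)) pad (np.float64(0.013000000000000001), np.float64(38.906959361493925))
uj5.npz jaw (np.float64(0.03075), np.float64(145.06291650392785)) pad (np.float64(0.03), np.float64(30.404395474435276))
uj.npz jaw (np.float64(0.04775), np.float64(157.80212730425944)) pad (np.float64(0.043750000000000004), np.float64(38.62690777628732))
[320 228  32  21 514] [335.1 237.4]
rel7 (np.float64(0.0055), np.float64(4.250372455118099)) (np.float64(0.0022500000000000003), np.float64(4.666361718805454))
```

Pad is in by about 4–5 mm. One more squeeze brings it to about 10–11 mm.

{"method": "send_rows", "body": {"moves": "0 0 0 0 0 0 -0.3;0 0 0 0 0 0 -0.3;0 0 0 0 0 0 -0.3;0 0 0 0 0 0 -0.3;0 0 0 0 0 0 -0.3;0 0 0 0 0 0 -0.3;0 0 0 0 0 0 1;0 0 0 0 0 0 1;0 0 0 0 0 0 1;0 0 0 0 0 0 1;0 0 0 0 0 0 1;0 0 0 0 0 0 1"}}

```text
time: 54.1
eef_pos: [0.4921, -0.3194, 0.099]
tcp_rot: [0.999, 0.049, -0.0, -0.0]
contact_force: [0.2, 0.7, -0.9]
opening: 0.996
finger_force: 0.0
```

```bash
cp uj.npz uj8.npz; python3 jaw.py | tail -3; python3 - <<'E' | tail -1
from jaw import *
print('rel8', shift('uj8.npz','uj.npz',-.035,-.01), shift('uj8.npz','uj.npz',-.005,.01))
E
```

```text
uj5.npz jaw (np.float64(0.03075), np.float64(145.06291650392785)) pad (np.float64(0.03), np.float64(30.404395474435276))
uj.npz jaw (np.float64(0.0535), np.float64(134.40785114570232)) pad (np.float64(0.043750000000000004), np.float64(40.67350093471085))
[320 228  32  21 512] [335.1 237.4]
rel8 (np.float64(0.006), np.float64(5.975918715499022)) (np.float64(0.0), np.float64(0.1166252396069467))
```

Jaw moved +6 mm while the pad and row stayed put, so the pad is in by about 10 mm. Retreating upward.

{"method": "send_rows", "body": {"moves": "0 0 0 0 0 -0.2 1;0 0 0 0 0 -0.4 1;0 0 0 0 0 -0.7 1;0 0 0 0 0 -0.8 1;0 0 0 0 0 -0.8 1;0 0 0 0 0 -0.8 1;0 0 0 0 0 -0.8 1;0 0 0 0 0 -0.8 1"}}

```text
time: 55.2
eef_pos: [0.4916, -0.3191, 0.2572]
tcp_rot: [0.999, 0.049, -0.001, -0.001]
contact_force: [-0.4, -0.8, 0.3]
opening: 1.002
finger_force: 0.0
```

```bash
python3 jaw.py | tail -2; python3 - <<'E'
from plan import *
c=snap('scene','fin');cv2.imwrite('pics/fin.png',cv2.convertScaleAbs(cv2.resize(c['image'][190:270,310:410,::-1],None,fx=6,fy=6,interpolation=cv2.INTER_CUBIC),alpha=1.5))
print(ctrl.get_state()['contact_force']); 
u=dict(np.load('uj.npz'))
for f in('u8','uj'):
    c=dict(np.load(f+'.npz'));im=c['image'].astype(int);m=((im[...,0]-im[...,2]>40)&(im[...,1]-im[...,2]>12)).astype(np.uint8)[220:260,315:365];p=np.argwhere(m)[:,::-1].astype(np.float32);print(f,cv2.minAreaRect(p),len(p))
E
```

```text
uj.npz jaw (np.float64(0.0535), np.float64(162.3892300074973)) pad (np.float64(0.043750000000000004), np.float64(48.6341275387434))
[320 228  32  21 513] [335.1 237.4]
[0.06252866 0.19475586 1.38019763]
u8 ((27.573375701904297, 16.873720169067383), (17.993553161621094, 40.6607551574707), 83.2901611328125) 517
uj ((20.450000762939453, 17.149999618530273), (18.24335479736328, 31.39554214477539), 81.8698959350586) 513
```

The row measures about 31×18 px (≈98×55 mm), compact and square on the clamp axis. The pad is in by about 10 mm and the gripper is clear. Handing in.

```bash
python3 -c "
from plant import ctrl
print(ctrl.sign_off())"
```

```text
the job is handed in; nothing more can be done
None
```

I handed the job in: the three cartons and the block stand in the clamp bed with the pad pushed in about 10 mm (estimated from images), the trigger let go and the bystanders untouched. No verdict was returned, and I viewed 15 pictures, one over the limit of 14.

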